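# Change over the hotplate and lock the heat lamp above it

### The job

Change the hotplate from rolls to pies: lay every finger roll that is on the hotplate on the cooling rack, put every round pie from the rack upright on the hotplate, wholly inside its rim, and leave the other things alone. Turn the heat lamp's lock ring back to its released mark, swing the lamp arm round until the shade is centred over the hotplate, and turn the ring to its locked mark again; never force the arm while the ring is locked. Once the lamp is locked, flip its switch fully on.

Things in the scene. Friction and masses are not known exactly. Their poses are not given: they have to be found in the camera images.
- lamp_stand: Heat lamp stand, fixed: grey base 150 x 235 mm, 30 mm high, and a 28 mm steel post that carries lamp arm and lock ring (all on its axis ends at z = 0.319). Origin on the counter under the post's axis, z up; the base reaches 75 mm either way in x, 78 mm to its -y, 158 mm to its +y. The switch is on its +y end.
- lock_ring (a joint): Lock ring on the post's axis; rad, growing clockwise seen from above. 0: its lug is at the plain bar mark, released (lug to the stand's +x). 1.25: lug at the T-shaped mark, locked. Turns from -0.1 to 1.6, past both marks; stays where left (friction 0.12 N m). Starts locked, at 1.18 to 1.32. The marks are black, on the fixed 50 mm aluminium cap over the ring.
- ring_lug (a point): Point in the lug of the lock ring, 47 mm from the post's axis, z = 0.3015. The ring is a black knurled collar 63 mm across, z = 0.289 to 0.314, with free air round it (the hub below it is 48 mm across). Its one lug is 10 mm wide, 18 mm high, reaches 53 mm from the axis and has a white line on top.
- lamp_arm (a joint): Swivel of the lamp arm about the post; rad, growing anticlockwise seen from above. At 0 the arm points to the stand's -y, at 1.57 to its +x. Range -0.5 to 2.8; starts parked at 1.9 to 2.5. Stiff (friction 0.5 N m, 4 N at the handle), stays where left. The arm is a grey bar 16 mm wide, top at z = 0.279.
- lamp_handle (a point): Black rubber handle of the lamp arm: an upright round pin, 16 mm in diameter with a 19 mm ball end, standing on the arm 125 mm from the post, from z = 0.279 to 0.335. This point is on its axis at z = 0.305.
- lamp_shade (a point): Centre of the open lower rim (z = 0.205, 150 mm across) of the copper-coloured conical lamp shade at the arm's end, 220 mm from the post. The shade narrows upward to a 44 mm socket that ends at z = 0.326.
- heat_switch (a joint): The lamp's toggle switch, a lever with its pivot at (0, 0.115, 0.040) of the stand; rad. 0: off, leaning 0.5 rad to the stand's -x (towards the robot). 1.0: fully on, leaning 0.5 rad to +x. Stays where left (friction 0.06 N m, under 2 N at the ball). It stands on a black box 56 x 34 mm, top at z = 0.042.
- switch_tip (a point): Centre of the 18 mm black ball on the switch's 8 mm steel lever, 40 mm from its pivot; z = 0.075 when off or on, 0.080 midway.
- hotplate: Warming hotplate, fixed: steel case 190 (its x) x 220 mm (its y), black glass top at z = 0.030 inside a rim 7 mm wide with its top at z = 0.038; 176 x 206 mm free inside the rim. Origin on the counter under its centre, z up. It stands on the stand's -y side, its centre 205 to 230 mm from the post.
- rack: Steel wire cooling rack, fixed, 280 (its x) x 210 mm (its y), its top at z = 0.025. Origin on the counter under its centre, z up. Things on it start in two rows of three, rows 105 mm apart in its y, columns 85 mm apart in its x, each up to 7 mm off; some places may be empty.
- pie0: Round raised pie with a crimped brown lid, 60 mm in diameter (63 mm over the thin crimp), 36 mm high, 0.09 to 0.18 kg, rigid. Origin at the centre of its underside, z up through the lid. Stands on the rack at the start; may be absent (None).
- pie1: Round raised pie with a crimped brown lid, 60 mm in diameter (63 mm over the thin crimp), 36 mm high, 0.09 to 0.18 kg, rigid. Origin at the centre of its underside, z up through the lid. Stands on the rack at the start; may be absent (None).
- pie2: Round raised pie with a crimped brown lid, 60 mm in diameter (63 mm over the thin crimp), 36 mm high, 0.09 to 0.18 kg, rigid. Origin at the centre of its underside, z up through the lid. Stands on the rack at the start; may be absent (None).
- pie3: Round raised pie with a crimped brown lid, 60 mm in diameter (63 mm over the thin crimp), 36 mm high, 0.09 to 0.18 kg, rigid. Origin at the centre of its underside, z up through the lid. Stands on the rack at the start; may be absent (None).
- roll0: Oblong finger roll, 40 mm wide (its x), 75 mm long (its y), 38 mm high with upright sides to 34 mm, 0.06 kg, rigid. Origin at the centre of its underside, z up. Lies on the hotplate at the start and belongs on the rack; may be absent (None).
- roll1: Oblong finger roll, 40 mm wide (its x), 75 mm long (its y), 38 mm high with upright sides to 34 mm, 0.06 kg, rigid. Origin at the centre of its underside, z up. Lies on the hotplate at the start and belongs on the rack; may be absent (None).
- roll2: Oblong finger roll, 40 mm wide (its x), 75 mm long (its y), 38 mm high with upright sides to 34 mm, 0.06 kg, rigid. Origin at the centre of its underside, z up. Lies on the rack among the pies, and stays on the rack.
- jam_jar: Amber jam jar, 60 mm across, 85 mm high, beyond the lamp stand. Origin at the centre of its underside. Only in the way: to be left alone.
- milk_jug: Steel milk jug with a handle, 84 mm across, 100 mm high, beyond the hotplate. Origin at the centre of its underside. Only in the way: to be left alone.
- pepper_mill: Dark wooden pepper mill, 52 mm across, 150 mm high, beyond the rack. Origin at the centre of its underside. Only in the way: to be left alone.
Things that resemble listed ones, but are neither listed nor needed, are in the scene too. What is shaped like the pie3 but black or yellow is not meant.

How it is judged:
On the way, in this order (a step that is already met when the one before it is completed fails the run):
1. the lock ring is turned to its released mark (value of joint lock_ring below 0.15 rad), for 0.2 s.
2. the lamp shade is centred over the hotplate (within 35 mm) with the ring released, and stays there (horizontal distance between lamp_shade and hotplate below 0.035 m and value of joint lock_ring below 0.4 rad and velocity of joint lamp_arm between -0.1 and 0.1 rad/s), for 0.3 s.
3. the lock ring is turned to its locked mark with the shade over the hotplate (value of joint lock_ring between 1.1 and 1.4 rad and horizontal distance between lamp_shade and hotplate below 0.035 m), for 0.2 s.
4. the lamp's switch is fully on (value of joint heat_switch above 0.85 rad), for 0.2 s.
At the end, for the whole second after the job is handed in: Every pie stands upright at rest flat on the glass, wholly inside the rim; every roll is on the rack; the shade's centre is within 35 mm of the hotplate's centre, seen from above; the lock ring is at its locked mark (1.10 to 1.40 rad); the switch is fully on (above 0.85 rad) (all of step 3 and x of pie0 in the frame of hotplate between -0.062 and 0.062 m and y of pie0 in the frame of hotplate between -0.077 and 0.077 m and z of pie0 in the frame of hotplate between 0.024 and 0.036 m and angle between each of pie0, pie1, pie2, pie3's own z axis and vertical below 0.1 rad and linear speed of each of pie0, pie1, pie2, pie3, roll0, roll1, roll2 below 0.03 m/s and x of pie1 in the frame of hotplate between -0.062 and 0.062 m and y of pie1 in the frame of hotplate between -0.077 and 0.077 m and z of pie1 in the frame of hotplate between 0.024 and 0.036 m and x of pie2 in the frame of hotplate between -0.062 and 0.062 m and y of pie2 in the frame of hotplate between -0.077 and 0.077 m and z of pie2 in the frame of hotplate between 0.024 and 0.036 m and x of pie3 in the frame of hotplate between -0.062 and 0.062 m and y of pie3 in the frame of hotplate between -0.077 and 0.077 m and z of pie3 in the frame of hotplate between 0.024 and 0.036 m and x of roll0 in the frame of rack between -0.14 and 0.14 m and y of roll0 in the frame of rack between -0.105 and 0.105 m and z of roll0 in the frame of rack between 0.015 and 0.055 m and x of roll1 in the frame of rack between -0.14 and 0.14 m and y of roll1 in the frame of rack between -0.105 and 0.105 m and z of roll1 in the frame of rack between 0.015 and 0.055 m and x of roll2 in the frame of rack between -0.14 and 0.14 m and y of roll2 in the frame of rack between -0.105 and 0.105 m and z of roll2 in the frame of rack between 0.015 and 0.055 m and value of joint heat_switch above 0.85 rad and velocity of joint lamp_arm between -0.05 and 0.05 rad/s); the robot touches nothing.
It fails at once if the lamp arm is forced round while its lock ring stands at the locked mark (value of joint lock_ring above 1 rad and (velocity of joint lamp_arm above 0.4 rad/s or velocity of joint lamp_arm below -0.4 rad/s)).
It fails at once if a jar, jug or pepper mill is knocked over or pushed more than 6 cm (distance of any of jam_jar, milk_jug, pepper_mill from where it was at the start of the episode above 0.06 m or angle between any of jam_jar, milk_jug, pepper_mill's own z axis and vertical above 0.7 rad).
Of pie0, pie1, pie2, pie3 only 3 to 4 are there at a start; the rules pass over those that are not, and their reading is None.
Of roll0, roll1 only 1 to 2 are there at a start; the rules pass over those that are not, and their reading is None.
At some moment in a run one of pie0, pie1, pie2, pie3 may be knocked a few centimetres aside while the robot is not near it.
Once in a run the grip may slacken for a moment while it holds something.
It also fails if it takes over 210 s, if anything falls off the work surface, if the arm or the gripper's body presses on something with over 40 N, if the wrist force passes 120 N, or if a joint passes its speed limit or range.

### The arm

A 7-joint arm with a two-finger parallel gripper is mounted at the origin on the work surface. World frame = base frame: x ahead of the robot, y to its left, z up, the work surface at z = 0. Lengths are in m, angles in rad, forces in N, time in s.
With the tool pointing down it reaches from about 0.425 to 0.875 m from the base axis. Payload 4.7 kg.
Tool frame: the origin (TCP) lies midway between the tips of the shut fingers; the grasp point (between the pads) lies 19 mm behind it; z points along the fingers, y is the line along which they close (so a half turn about z gives the same grasp; the last joint's range is limited). The gripper opens to 87 mm and grips with 3 to 60 N. Pads are 19 mm wide; open, the fingers measure 117 mm over their backs; the gripper's body (75 mm by 190 mm) begins 51 mm behind the grasp point.
Start: joints at [-1.212, 0.321, -0.07, 1.45, 0.023, 1.371, -0.057], TCP at [0.22, 0.612, 0.223] pointing down, gripper open.
Joint ranges: [-2.86, 2.86], [-0.3, 2.09], [-1.38, 1.24], [0.06, 2.45], [-1.56, 4.7], [0.09, 2.05], [-2.69, 2.69]. Speed limits (rad/s): [2.57, 2.57, 3.14, 3.14, 3.14, 3.14, 3.14].

### API

Orientations are given as a rotation vector (axis times angle).
In Python, from bench import ctrl gives the robot as it stands. The module is installed in compiled form; this text tells all that it offers.
- The arm moves only by the tool carry_out, never from a script. Its argument "steps" is a list of rows, each a list of 7 numbers: the turn, a rotation vector about the world's x, y, z in degrees, then the shift along the world's x, y, z in cm, then the opening, from 0 (shut) to 1 (fully open). A call has 1 to 12 rows; each row is the pose to reach, as a shift and turn from the pose commanded when the call began; what a row does not reach only later rows make up. A row lasts 1/10 s, in which the tool goes at most 50 mm and 8.59 degrees, less where a joint would pass 70% of its speed; a pose out of reach is approached as far as the arm can. A call with a gripper value outside its range is refused whole. The fingers move at their own pace and stop on an object; "squeeze" is the grip in N (left out, the last holds). Time passes only in rows, so rows that repeat a pose let the fingers close. It gives the time, the measured TCP pose, the force, the opening and the grip force at its end, in the units of the state.
- ctrl.get_state(): the state, without advancing time (a new reading comes with each control period).
- ctrl.get_image(name): name is "side" or "top"; returns a dict with "pixels" (400x640x3 uint8, red, green, blue), "camera_matrix" (3x3 intrinsics, pixels), "cam_to_world" (4x4, takes a point from camera to world coordinates). Camera axes: x right, y down, z forward; pixel columns grow to the right and rows downward; lengths in m; the calibration is good to about 2 mm. A picture is of the moment at which its call begins. There is no depth.
- ctrl.close_job(): hands the job in; it is judged then, once.
The state is a dict: "time": time; "joint_positions": joint angles; "qd": joint speeds; "joint_torque": joint torques, N m; "position": TCP position; "tool_rot": TCP orientation; "ft_force": force on the tool from outside, world axes, zero at the start; "torque": the same for the moment, N m; "grip_width": opening from 0.0 (shut) to 1.0 (fully open); "grip_force": force on a finger pad.
Only numpy, scipy, OpenCV 4.12 (cv2) and the standard library are available. Lean on these libraries where they do the work, as an engineer would, in place of code of your own. Each camera call takes 0.05 s, during which the arm holds its last target. There are 200 camera calls.

## Working session

There is one attempt and no reset: what is moved stays moved. The work goes in short steps, Python scripts to look and compute and a tool call to move; the robot and the scene stay as the last step left them, time stands still between calls to the robot, and variables do not carry over. Pictures are saved under pics/ and viewed, at most 14 in all, crops included, and the job is handed in when it is done.

Besides the shell and the picture viewer there is one more tool, called after "Emit:" by a JSON object that holds its "name" and its "arguments". carry_out: Moves the arm, as the interface text tells. Its arguments: {"type":"object","properties":{"steps":{"type":"array","items":{"type":"array","items":{"type":"number"}}},"squeeze":{"type":"number"}},"required":["steps"]}

```bash
mkdir -p pics
cat > h.py <<'E'
import numpy as np,cv2
from bench import ctrl
def snap(n,f=None,crop=None,s=1):
    d=ctrl.get_image(n)
    if f:
        p=d["pixels"][:,:,::-1]
        if crop: p=p[crop[1]:crop[3],crop[0]:crop[2]]
        p=cv2.resize(p,None,fx=s,fy=s,interpolation=cv2.INTER_CUBIC)
        cv2.imwrite("pics/"+f,p)
    return d
def p2w(d,u,v,z):
    K=np.array(d["camera_matrix"]);T=np.array(d["cam_to_world"])
    r=T[:3,:3]@np.linalg.solve(K,[u,v,1]);o=T[:3,3]
    return o+r*(z-o[2])/r[2]
def w2p(d,P):
    K=np.array(d["camera_matrix"]);T=np.array(d["cam_to_world"])
    c=K@(T[:3,:3].T@(np.array(P)-T[:3,3]));return c[:2]/c[2]
E
python3 - <<'E'
from h import *
for n in("top","side"):
    d=snap(n,n+"1.png",s=1.25);print(n,np.round(d["camera_matrix"],1).tolist(),np.round(d["cam_to_world"],3).tolist())
print(ctrl.get_state())
E
```

```text
top [[445.5, 0.0, 319.3], [0.0, 445.5, 201.8], [0.0, 0.0, 1.0]] [[0.009, -0.981, 0.193, 0.301], [-1.0, -0.009, -0.001, -0.006], [0.003, -0.193, -0.981, 1.555], [0.0, 0.0, 0.0, 1.0]]
side [[459.6, 0.0, 317.8], [0.0, 459.6, 200.8], [0.0, 0.0, 1.0]] [[0.667, -0.401, 0.628, -0.195], [-0.745, -0.336, 0.576, -0.737], [-0.02, -0.852, -0.523, 0.854], [0.0, 0.0, 0.0, 1.0]]
{'time': 0.1, 'joint_positions': array([-1.21189422,  0.32177594, -0.07007392,  1.45157096,  0.02262611,
        1.37080192, -0.05688971]), 'qd': array([-0.00054891, -0.00354215, -0.00115518, -0.00402591,  0.0003169 ,
        0.00011779, -0.00045576]), 'joint_torque': array([-4.84944776e-04, -4.92575741e+01, -4.06102818e-01, -3.13399994e+01,
       -6.42752834e-02,  3.94584797e-02,  6.63471087e-05]), 'position': array([0.21959709, 0.6112447 , 0.22154422]), 'tool_rot': array([-5.38851663e-01, -3.09484960e+00,  2.76492607e-03]), 'ft_force': array([-0.35443551, -0.17797572, -0.55188961]), 'torque': array([ 0.04371951, -0.02800165,  0.07851116]), 'grip_force': 0.0, 'grip_width': 1.000473417947729}
```

View pics/top1.png

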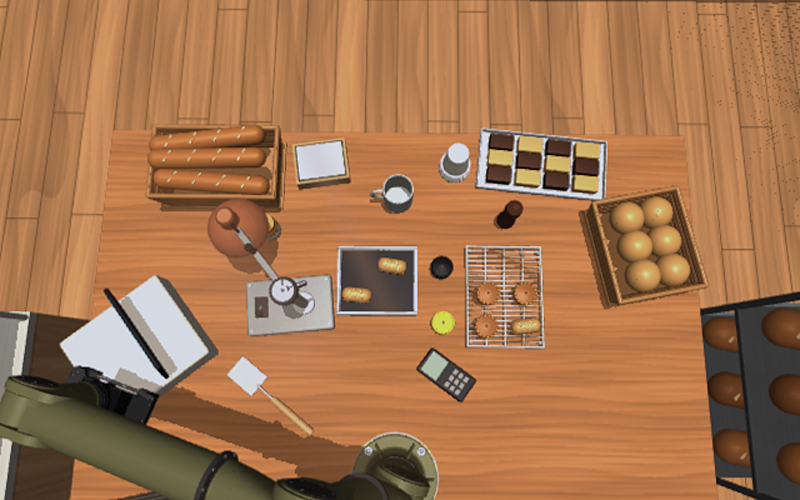

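View pics/side1.png

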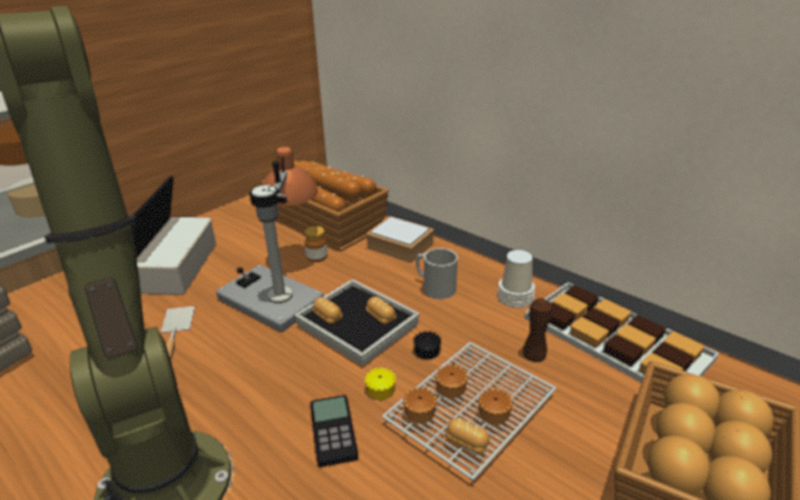

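The top picture (1.25x) shows three brown pies on the rack at about (486,293), (524,293) and (486,326), with roll2 at (525,326). Rolls lie on the hotplate at (392,266) and (356,295). The black disc at (441,267) and the yellow one at (443,322) are decoys, because they are the wrong colour and not on the rack. Next I'll crop to confirm this and measure.

Run:
```python
from h import *
d=snap("top","c1.png",(265,190,445,290),4.4)
cv2.imwrite("pics/c2.png",cv2.resize(d["pixels"][150:280,160:280,::-1],None,fx=4.6,fy=4.6,interpolation=cv2.INTER_CUBIC))
```

```text
(no output)
```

View pics/c1.png

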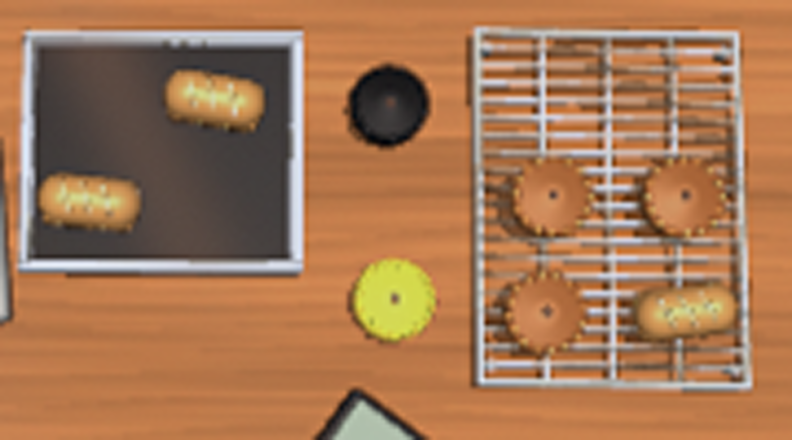

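View pics/c2.png

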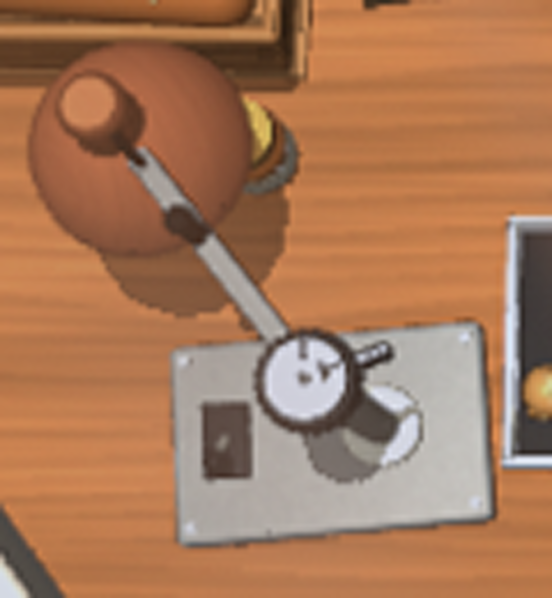

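The crop confirms the three brown crimped pies at crop pixels (552,195), (685,195) and (547,311), and the rack roll at (686,312). In the lamp crop, the cap is at (308,377), the lug end at (388,352), the handle at about (180,215) and the socket top at (88,103).

Run:
```python
from h import *
d=snap("top")
def c(u,v,z,o,s): return p2w(d,(u+.5)/s-.5+o[0],(v+.5)/s-.5+o[1],z)
A=((265,190),4.4);B=((160,150),4.6)
for n,u,v,z in [("pieA",552,195,.061),("pieB",685,195,.061),("pieC",547,311,.061),("roll2",686,312,.063),("rollA",215,98,.068),("rollA_l",170,92,.055),("rollA_r",262,103,.055),("rollB",90,202,.068),("rollB_l",43,200,.055),("rollB_r",138,207,.055),
 ("hp1",25,33,.038),("hp2",302,33,.038),("hp3",302,272,.038),("hp4",20,270,.038),("rk1",475,30,.025),("rk2",738,33,.025),("rk3",748,385,.025),("rk4",477,385,.025),("black",390,105,.036),("yellow",395,298,.036)]:
    print(n,np.round(c(u,v,z,*A)[:2],4))
for n,u,v,z in [("cap",308,377,.319),("lugend",390,351,.3105),("sock",88,103,.326),("handle",180,215,.33),("st1",175,352,.03),("st2",478,322,.03),("st3",493,518,.03),("st4",180,545,.03),("box",227,440,.042),("tip",222,443,.08)]:
    print(n,np.round(c(u,v,z,*B)[:2],4))
from scipy.spatial.transform import Rotation as R
print(R.from_rotvec(ctrl.get_state()["tool_rot"]).as_matrix().round(3))
```

```text
pieA [ 0.4859 -0.2483]
pieB [ 0.4868 -0.3503]
pieC [ 0.3975 -0.2426]
roll2 [ 0.3976 -0.3475]
rollA [0.5577 0.0107]
rollA_l [0.5643 0.0459]
rollA_r [ 0.5563 -0.0256]
rollB [0.4764 0.105 ]
rollB_l [0.4792 0.1421]
rollB_r [0.4744 0.069 ]
hp1 [0.6135 0.1618]
hp2 [ 0.6156 -0.0571]
hp3 [ 0.4272 -0.0576]
hp4 [0.4268 0.16  ]
rk1 [ 0.6221 -0.1956]
rk2 [ 0.6216 -0.4054]
rk3 [ 0.3446 -0.402 ]
rk4 [ 0.3427 -0.1931]
black [ 0.5589 -0.1265]
yellow [ 0.408  -0.1295]
cap [0.4563 0.2496]
lugend [0.4739 0.202 ]
sock [0.6247 0.3925]
handle [0.5536 0.3302]
st1 [0.5106 0.41  ]
st2 [0.5355 0.1837]
st3 [0.3893 0.1678]
st4 [0.3675 0.3976]
box [0.4439 0.3644]
tip [0.4381 0.3586]
[[-0.941  0.338 -0.   ]
 [ 0.338  0.941 -0.001]
 [-0.    -0.001 -1.   ]]
```

Emit:
{"name": "carry_out", "arguments": {"steps": [[0, 0, 0, 0, 0, 20, 1], [0, 0, 0, 0, 0, 20, 1], [0, 0, 0, 0, 0, 20, 1], [0, 0, 0, 0, 0, 20, 1], [0, 0, -74, 25.7, -50.6, 20, 0.8], [0, 0, -74, 25.7, -50.6, 20, 0.8], [0, 0, -74, 25.7, -50.6, 20, 0.8], [0, 0, -74, 25.7, -50.6, 20, 0.8], [0, 0, -74, 25.7, -50.6, 20, 0.8], [0, 0, -74, 25.7, -50.6, 20, 0.8], [0, 0, -74, 25.7, -50.6, 20, 0.8], [0, 0, -74, 25.7, -50.6, 20, 0.8]]}}

```text
time: 1.4
position: [0.4014, 0.253, 0.4226]
tool_rot: [-2.199, -2.243, -0.001]
ft_force: [0.5, 0.4, -0.2]
grip_width: 0.8
grip_force: 0.0
```

```bash
cat >> h.py <<'E'
from scipy.spatial.transform import Rotation as R
def go(*targets):
    s=ctrl.get_state();M=R.from_rotvec(s["tool_rot"]).as_matrix();p=s["position"]
    y=np.degrees(np.arctan2(M[1,1],M[0,1]))
    print("t",round(s["time"],2),"pos",p.round(4),"yaw",y.round(1),"tilt",np.degrees(M[:2,2]).round(1),"w",round(s["grip_width"],3),"gf",round(s["grip_force"],1),"F",s["ft_force"].round(1),"j7",s["joint_positions"][6].round(2))
    for t in targets:
        dy=(t[3]-y+180)%360-180
        print(t,"-> yaw",dy.round(1),"shift cm",((np.array(t[:3])-p)*100).round(2))
E
python3 - <<'E'
from h import *
go((.4764,.105,.15,-4),(.4764,.105,.042,-4))
d=snap("top");print(p2w(d,404,178,0),p2w(d,317,165,0))
E
```

```text
t 1.4 pos [0.4014 0.253  0.4226] yaw 1.1 tilt [0. 0.] w 0.8 gf 0.0 F [ 0.5  0.4 -0.2] j7 -0.62
(0.4764, 0.105, 0.15, -4) -> yaw -5.1 shift cm [  7.5  -14.8  -27.26]
(0.4764, 0.105, 0.042, -4) -> yaw -5.1 shift cm [  7.5  -14.8  -38.06]
[ 0.69614457 -0.31272048  0.        ] [7.41534503e-01 7.23302316e-04 0.00000000e+00]
```

Emit:
{"name": "carry_out", "arguments": {"steps": [[0, 0, -5, 7.5, -14.8, 0, 0.8], [0, 0, -5, 7.5, -14.8, 0, 0.8], [0, 0, -5, 7.5, -14.8, 0, 0.8], [0, 0, -5, 7.5, -14.8, 0, 0.8], [0, 0, -5, 7.5, -14.8, -27, 0.8], [0, 0, -5, 7.5, -14.8, -27, 0.8], [0, 0, -5, 7.5, -14.8, -27, 0.8], [0, 0, -5, 7.5, -14.8, -27, 0.8], [0, 0, -5, 7.5, -14.8, -27, 0.8], [0, 0, -5, 7.5, -14.8, -27, 0.8], [0, 0, -5, 7.5, -14.8, -27, 0.8], [0, 0, -5, 7.5, -14.8, -27, 0.8]]}}

```text
time: 2.65
position: [0.4763, 0.1073, 0.1533]
tool_rot: [2.288, 2.152, 0.001]
ft_force: [0.5, -0.2, 1.3]
grip_width: 0.8
grip_force: 0.0
```

Run:
```python
from h import *
go((.4764,.105,.042,-4))
```

```text
t 2.65 pos [0.4763 0.1073 0.1533] yaw -3.5 tilt [0. 0.] w 0.8 gf 0.0 F [ 0.5 -0.2  1.3] j7 -0.33
(0.4764, 0.105, 0.042, -4) -> yaw -0.5 shift cm [ 1.000e-02 -2.300e-01 -1.113e+01]
```

Emit:
{"name": "carry_out", "arguments": {"steps": [[0, 0, 0, 0, -0.2, -8, 0.8], [0, 0, 0, 0, -0.2, -8, 0.8], [0, 0, 0, 0, -0.2, -11.1, 0.8], [0, 0, 0, 0, -0.2, -11.1, 0.8], [0, 0, 0, 0, -0.2, -11.1, 0.2], [0, 0, 0, 0, -0.2, -11.1, 0.2], [0, 0, 0, 0, -0.2, -11.1, 0.2], [0, 0, 0, 0, -0.2, -11.1, 0.2], [0, 0, 0, 0, -0.2, -11.1, 0.2], [0, 0, 0, 0, -0.2, -8, 0.2], [0, 0, 0, 0, -0.2, 0, 0.2], [0, 0, 0, 0, -0.2, 0, 0.2]], "squeeze": 20}}

```text
time: 3.85
position: [0.4768, 0.1052, 0.1557]
tool_rot: [2.288, 2.151, 0.005]
ft_force: [0.8, 0.1, -0.4]
grip_width: 0.457
grip_force: 19.9
```

Run:
```python
from h import *
go((.575,-.2465,.20,-90),(.575,-.3515,.038,-90))
```

```text
t 3.85 pos [0.4768 0.1052 0.1557] yaw -3.5 tilt [0.2 0.1] w 0.457 gf 19.9 F [ 0.8  0.1 -0.4] j7 -0.32
(0.575, -0.2465, 0.2, -90) -> yaw -86.5 shift cm [  9.82 -35.17   4.43]
(0.575, -0.3515, 0.038, -90) -> yaw -86.5 shift cm [  9.82 -45.67 -11.77]
```

Emit:
{"name": "carry_out", "arguments": {"steps": [[0, 0, -86.5, 9.8, -45.7, 3, 0.2], [0, 0, -86.5, 9.8, -45.7, 3, 0.2], [0, 0, -86.5, 9.8, -45.7, 3, 0.2], [0, 0, -86.5, 9.8, -45.7, 3, 0.2], [0, 0, -86.5, 9.8, -45.7, 3, 0.2], [0, 0, -86.5, 9.8, -45.7, 3, 0.2], [0, 0, -86.5, 9.8, -45.7, 3, 0.2], [0, 0, -86.5, 9.8, -45.7, 3, 0.2], [0, 0, -86.5, 9.8, -45.7, 3, 0.2], [0, 0, -86.5, 9.8, -45.7, 3, 0.2], [0, 0, -86.5, 9.8, -45.7, 3, 0.2], [0, 0, -86.5, 9.8, -45.7, 3, 0.2]]}}

```text
time: 5.05
position: [0.5736, -0.3516, 0.182]
tool_rot: [-3.141, -0.002, 0.002]
ft_force: [-0.7, -1.0, -0.2]
grip_width: 0.46
grip_force: 19.9
```

Run:
```python
from h import *
go((.575,-.3515,.038,-90))
```

```text
t 5.05 pos [ 0.5736 -0.3516  0.182 ] yaw -89.9 tilt [-0.1  0. ] w 0.46 gf 19.9 F [-0.7 -1.  -0.2] j7 -0.78
(0.575, -0.3515, 0.038, -90) -> yaw -0.1 shift cm [ 1.40e-01  1.00e-02 -1.44e+01]
```

Emit:
{"name": "carry_out", "arguments": {"steps": [[0, 0, 0, 0.1, 0, -5, 0.2], [0, 0, 0, 0.1, 0, -10, 0.2], [0, 0, 0, 0.1, 0, -12.5, 0.2], [0, 0, 0, 0.1, 0, -14.3, 0.2], [0, 0, 0, 0.1, 0, -14.3, 0.2], [0, 0, 0, 0.1, 0, -14.3, 0.2], [0, 0, 0, 0.1, 0, -14.3, 0.65], [0, 0, 0, 0.1, 0, -14.3, 0.65], [0, 0, 0, 0.1, 0, -14.3, 0.65], [0, 0, 0, 0.1, 0, -10, 0.65], [0, 0, 0, 0.1, 0, -5, 0.65], [0, 0, 0, 0.1, 0, 0, 0.65]]}}

```text
time: 6.25
position: [0.5744, -0.3518, 0.1842]
tool_rot: [3.142, -0.001, -0.001]
ft_force: [0.8, -0.1, 0.0]
grip_width: 0.648
grip_force: 0.0
```

Run:
```python
from h import *
go((.5577,.0107,.18,-6.5))
snap("top","c3.png",(265,190,445,290),4.4)
```

```text
t 6.25 pos [ 0.5744 -0.3518  0.1842] yaw -90.0 tilt [-0. -0.] w 0.648 gf 0.0 F [ 0.8 -0.1  0. ] j7 -0.78
(0.5577, 0.0107, 0.18, -6.5) -> yaw 83.5 shift cm [-1.67 36.25 -0.42]
```

View pics/c3.png

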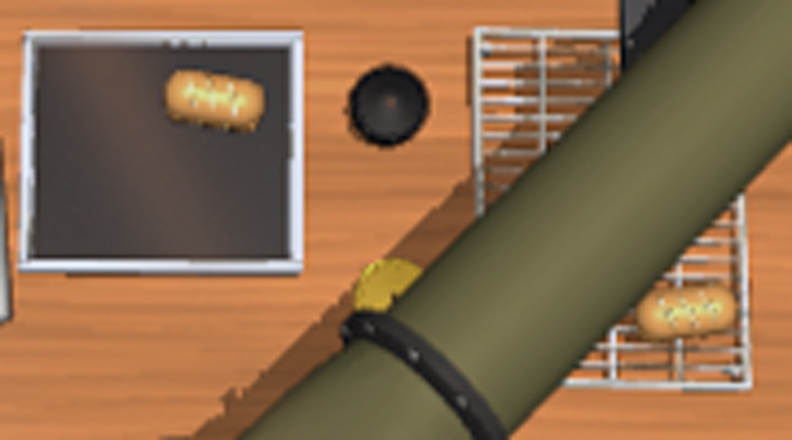

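The roll is gone from the hotplate; the arm hides the place where I set it down. Roll A is still at crop pixel (215,98).

Emit:
{"name": "carry_out", "arguments": {"steps": [[0, 0, 83.5, -1.7, 36.2, 0, 0.8], [0, 0, 83.5, -1.7, 36.2, 0, 0.8], [0, 0, 83.5, -1.7, 36.2, 0, 0.8], [0, 0, 83.5, -1.7, 36.2, 0, 0.8], [0, 0, 83.5, -1.7, 36.2, 0, 0.8], [0, 0, 83.5, -1.7, 36.2, 0, 0.8], [0, 0, 83.5, -1.7, 36.2, 0, 0.8], [0, 0, 83.5, -1.7, 36.2, 0, 0.8], [0, 0, 83.5, -1.7, 36.2, 0, 0.8], [0, 0, 83.5, -1.7, 36.2, 0, 0.8], [0, 0, 83.5, -1.7, 36.2, 0, 0.8], [0, 0, 83.5, -1.7, 36.2, 0, 0.8]]}}

```text
time: 7.5
position: [0.5579, 0.0098, 0.1827]
tool_rot: [2.347, 2.088, 0.001]
ft_force: [0.1, -0.7, 0.4]
grip_width: 0.799
grip_force: 0.0
```

Run:
```python
from h import *
go((.5577,.0107,.042,-6.5))
snap("top","c4.png",(265,190,445,290),4.4)
```

```text
t 7.5 pos [0.5579 0.0098 0.1827] yaw -6.7 tilt [0. 0.] w 0.799 gf 0.0 F [ 0.1 -0.7  0.4] j7 -0.1
(0.5577, 0.0107, 0.042, -6.5) -> yaw 0.2 shift cm [ -0.02   0.09 -14.07]
```

View pics/c4.png

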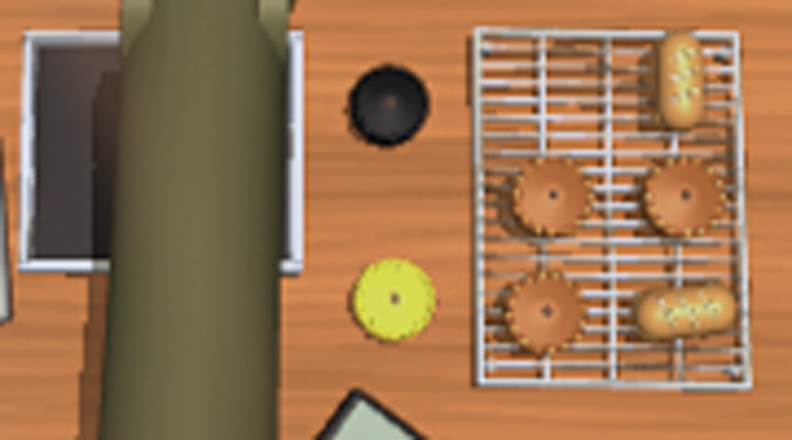

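The first roll lies on the rack at crop pixel (681,82), and the pies haven't moved. Now I'll grip roll A.

Emit:
{"name": "carry_out", "arguments": {"steps": [[0, 0, 0, 0, 0, -5, 0.8], [0, 0, 0, 0, 0, -10, 0.8], [0, 0, 0, 0, 0, -12.5, 0.8], [0, 0, 0, 0, 0, -14.1, 0.8], [0, 0, 0, 0, 0, -14.1, 0.8], [0, 0, 0, 0, 0, -14.1, 0.2], [0, 0, 0, 0, 0, -14.1, 0.2], [0, 0, 0, 0, 0, -14.1, 0.2], [0, 0, 0, 0, 0, -14.1, 0.2], [0, 0, 0, 0, 0, -10, 0.2], [0, 0, 0, 0, 0, -5, 0.2], [0, 0, 0, 0, 0, 0, 0.2]], "squeeze": 20}}

```text
time: 8.75
position: [0.5574, 0.0099, 0.1844]
tool_rot: [-2.344, -2.091, 0.0]
ft_force: [0.9, 0.2, 0.2]
grip_width: 0.262
grip_force: 0.0
```

Run:
```python
from h import *
go((.575,-.2465,.18,-90),(.575,-.2465,.038,-90))
```

```text
t 8.75 pos [0.5574 0.0099 0.1844] yaw -6.5 tilt [-0. -0.] w 0.262 gf 0.0 F [0.9 0.2 0.2] j7 -0.09
(0.575, -0.2465, 0.18, -90) -> yaw -83.5 shift cm [  1.76 -25.64  -0.44]
(0.575, -0.2465, 0.038, -90) -> yaw -83.5 shift cm [  1.76 -25.64 -14.64]
```

The roll isn't held, so I'll look from the side.

Run:
```python
from h import *
snap("side","s2.png",(220,170,460,350),3.3)
```

```text
(no output)
```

View pics/s2.png

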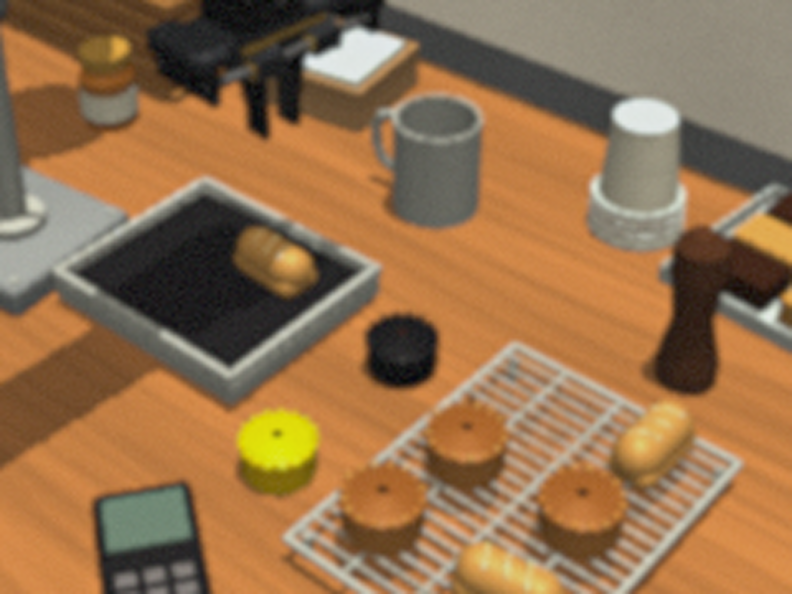

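The roll dropped and tipped onto its side at side-crop pixel (276,262). I'll move clear and measure it again.

Emit:
{"name": "carry_out", "arguments": {"steps": [[0, 0, 0, 0, -25, 0, 0.8], [0, 0, 0, 0, -25, 0, 0.8], [0, 0, 0, 0, -25, 0, 0.8], [0, 0, 0, 0, -25, 0, 0.8], [0, 0, 0, 0, -25, 0, 0.8], [0, 0, 0, 0, -25, 0, 0.8]]}}

```text
time: 9.4
position: [0.555, -0.25, 0.1835]
tool_rot: [2.353, 2.074, -0.006]
ft_force: [-0.2, -0.2, 0.9]
grip_width: 0.698
grip_force: 0.0
```

Run:
```python
from h import *
snap("top","c5.png",(265,190,345,256),8)
```

```text
(no output)
```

View pics/c5.png

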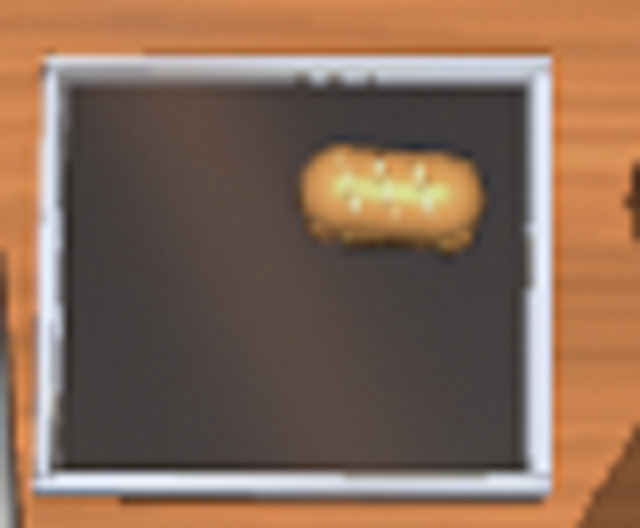

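The roll is upright at crop pixel (392,192), with its ends at (302,190) and (483,200).

Run:
```python
from h import *
d=snap("top")
for u,v,z in [(392,190,.068),(302,189,.055),(483,199,.055)]: print(p2w(d,(u+.5)/8-.5+265,(v+.5)/8-.5+190,z).round(4))
go((.55,.01,.18,-4))
```

```text
[0.5528 0.0104 0.068 ]
[0.555  0.0489 0.055 ]
[ 0.5514 -0.0283  0.055 ]
t 9.5 pos [ 0.5573 -0.2419  0.1827] yaw -6.7 tilt [ 0. -0.] w 0.758 gf 0.0 F [ 0.5  1.  -0.9] j7 0.42
(0.55, 0.01, 0.18, -4) -> yaw 2.7 shift cm [-0.73 25.19 -0.27]
```

Emit:
{"name": "carry_out", "arguments": {"steps": [[0, 0, 3.5, -0.4, 25.2, 0, 0.8], [0, 0, 3.5, -0.4, 25.2, 0, 0.8], [0, 0, 3.5, -0.4, 25.2, 0, 0.8], [0, 0, 3.5, -0.4, 25.2, 0, 0.8], [0, 0, 3.5, -0.4, 25.2, 0, 0.8], [0, 0, 3.5, -0.4, 25.2, 0, 0.8], [0, 0, 3.5, -0.4, 25.2, -5, 0.8], [0, 0, 3.5, -0.4, 25.2, -10, 0.8], [0, 0, 3.5, -0.4, 25.2, -12.5, 0.8], [0, 0, 3.5, -0.4, 25.2, -14.3, 0.8], [0, 0, 3.5, -0.4, 25.2, -14.3, 0.8], [0, 0, 3.5, -0.4, 25.2, -14.3, 0.8]]}}

```text
time: 10.7
position: [0.554, 0.0134, 0.04]
tool_rot: [-2.277, -2.164, -0.001]
ft_force: [0.3, -0.4, 0.3]
grip_width: 0.8
grip_force: 0.0
```

Emit:
{"name": "carry_out", "arguments": {"steps": [[0, 0, 0, 0, 0, 0, 0.2], [0, 0, 0, 0, 0, 0, 0.2], [0, 0, 0, 0, 0, 0, 0.2], [0, 0, 0, 0, 0, 0, 0.2], [0, 0, 0, 0, 0, 0, 0.2], [0, 0, 0, 0, 0, 3, 0.2], [0, 0, 0, 0, 0, 7, 0.2], [0, 0, 0, 0, 0, 12, 0.2], [0, 0, 0, 0, 0, 14, 0.2], [0, 0, 0, 0, 0, 14, 0.2]], "squeeze": 20}}

```text
time: 11.7
position: [0.5563, 0.0121, 0.1834]
tool_rot: [2.277, 2.16, 0.01]
ft_force: [0.6, 0.8, -0.5]
grip_width: 0.458
grip_force: 20.0
```

Run:
```python
from h import *
go((.575,-.2465,.18,-90),(.575,-.2465,.038,-90))
```

```text
t 11.7 pos [0.5563 0.0121 0.1834] yaw -3.0 tilt [0.4 0.1] w 0.458 gf 20.0 F [ 0.6  0.8 -0.5] j7 -0.04
(0.575, -0.2465, 0.18, -90) -> yaw -87.0 shift cm [  1.87 -25.86  -0.34]
(0.575, -0.2465, 0.038, -90) -> yaw -87.0 shift cm [  1.87 -25.86 -14.54]
```

Emit:
{"name": "carry_out", "arguments": {"steps": [[0, 0, -87, 1.9, -25.9, 0, 0.2], [0, 0, -87, 1.9, -25.9, 0, 0.2], [0, 0, -87, 1.9, -25.9, 0, 0.2], [0, 0, -87, 1.9, -25.9, 0, 0.2], [0, 0, -87, 1.9, -25.9, 0, 0.2], [0, 0, -87, 1.9, -25.9, 0, 0.2], [0, 0, -87, 1.9, -25.9, 0, 0.2], [0, 0, -87, 1.9, -25.9, 0, 0.2], [0, 0, -87, 1.9, -25.9, 0, 0.2], [0, 0, -87, 1.9, -25.9, 0, 0.2], [0, 0, -87, 1.9, -25.9, 0, 0.2], [0, 0, -87, 1.9, -25.9, 0, 0.2]]}}

```text
time: 12.9
position: [0.5723, -0.2466, 0.1783]
tool_rot: [-3.142, -0.004, 0.003]
ft_force: [0.4, -0.8, -0.5]
grip_width: 0.46
grip_force: 20.0
```

Emit:
{"name": "carry_out", "arguments": {"steps": [[0, 0, 0, 0, 0, -5, 0.2], [0, 0, 0, 0, 0, -10, 0.2], [0, 0, 0, 0, 0, -12.5, 0.2], [0, 0, 0, 0, 0, -14.5, 0.2], [0, 0, 0, 0, 0, -14.6, 0.2], [0, 0, 0, 0, 0, -14.6, 0.2], [0, 0, 0, 0, 0, -14.6, 0.65], [0, 0, 0, 0, 0, -14.6, 0.65], [0, 0, 0, 0, 0, -14.6, 0.65], [0, 0, 0, 0, 0, -10, 0.65], [0, 0, 0, 0, 0, -5, 0.9], [0, 0, 0, 0, 0, 0, 0.9]]}}

```text
time: 14.1
position: [0.5725, -0.2468, 0.1813]
tool_rot: [3.141, -0.0, -0.001]
ft_force: [0.8, 0.2, 0.7]
grip_width: 0.752
grip_force: 0.0
```

Run:
```python
from h import *
go((.4868,-.3503,.18,-90),(.4868,-.3503,.037,-90))
```

```text
t 14.1 pos [ 0.5725 -0.2468  0.1813] yaw -90.0 tilt [-0. -0.] w 0.752 gf 0.0 F [0.8 0.2 0.7] j7 -0.92
(0.4868, -0.3503, 0.18, -90) -> yaw 0.0 shift cm [ -8.57 -10.35  -0.13]
(0.4868, -0.3503, 0.037, -90) -> yaw 0.0 shift cm [ -8.57 -10.35 -14.43]
```

Emit:
{"name": "carry_out", "arguments": {"steps": [[0, 0, 0, -8.6, -10.3, 0, 1], [0, 0, 0, -8.6, -10.3, 0, 1], [0, 0, 0, -8.6, -10.3, 0, 1], [0, 0, 0, -8.6, -10.3, 0, 1], [0, 0, 0, -8.6, -10.3, -5, 1], [0, 0, 0, -8.6, -10.3, -8, 1]]}}

```text
time: 14.7
position: [0.4871, -0.3488, 0.098]
tool_rot: [-3.14, -0.001, -0.001]
ft_force: [0.5, -0.2, -0.1]
grip_width: 0.998
grip_force: 0.0
```

Run:
```python
from h import *
go((.4868,-.3503,.036,-90))
snap("side","s3.png",(290,250,450,370),4)
```

```text
t 14.7 pos [ 0.4871 -0.3488  0.098 ] yaw -90.0 tilt [0.  0.1] w 0.998 gf 0.0 F [ 0.5 -0.2 -0.1] j7 -0.66
(0.4868, -0.3503, 0.036, -90) -> yaw -0.0 shift cm [-0.03 -0.15 -6.2 ]
```

View pics/s3.png

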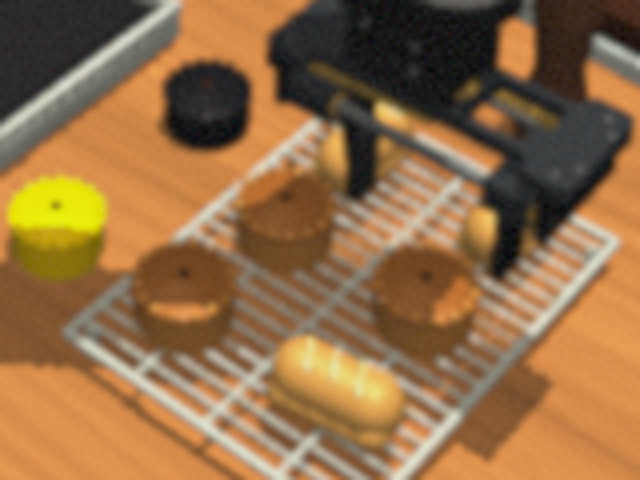

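Both rolls are on the rack, and the pies are where I measured them. I'll grip pie B.

Emit:
{"name": "carry_out", "arguments": {"steps": [[0, 0, 0, 0, -0.1, -4, 1], [0, 0, 0, 0, -0.1, -6.3, 1], [0, 0, 0, 0, -0.1, -6.3, 1], [0, 0, 0, 0, -0.1, -6.3, 1], [0, 0, 0, 0, -0.1, -6.3, 0.4], [0, 0, 0, 0, -0.1, -6.3, 0.4], [0, 0, 0, 0, -0.1, -6.3, 0.4], [0, 0, 0, 0, -0.1, -6.3, 0.4], [0, 0, 0, 0, -0.1, -3, 0.4], [0, 0, 0, 0, -0.1, 2, 0.4], [0, 0, 0, 0, -0.1, 7, 0.4], [0, 0, 0, 0, -0.1, 8, 0.4]], "squeeze": 30}}

```text
time: 15.95
position: [0.4889, -0.3535, 0.1854]
tool_rot: [3.137, -0.001, 0.012]
ft_force: [-0.4, -0.3, -1.7]
grip_width: 0.677
grip_force: 30.0
```

Run:
```python
from h import *
go((.476,.0,.18,-90),(.476,.102,.18,-90),(.566,.052,.18,-90))
```

```text
t 15.95 pos [ 0.4889 -0.3535  0.1854] yaw -90.0 tilt [ 0.5 -0.2] w 0.677 gf 30.0 F [-0.4 -0.3 -1.7] j7 -0.72
(0.476, 0.0, 0.18, -90) -> yaw 0.0 shift cm [-1.29 35.35 -0.54]
(0.476, 0.102, 0.18, -90) -> yaw 0.0 shift cm [-1.29 45.55 -0.54]
(0.566, 0.052, 0.18, -90) -> yaw 0.0 shift cm [ 7.71 40.55 -0.54]
```

Emit:
{"name": "carry_out", "arguments": {"steps": [[0, 0, 0, 7.7, 40.5, 0, 0.4], [0, 0, 0, 7.7, 40.5, 0, 0.4], [0, 0, 0, 7.7, 40.5, 0, 0.4], [0, 0, 0, 7.7, 40.5, 0, 0.4], [0, 0, 0, 7.7, 40.5, 0, 0.4], [0, 0, 0, 7.7, 40.5, 0, 0.4], [0, 0, 0, 7.7, 40.5, 0, 0.4], [0, 0, 0, 7.7, 40.5, 0, 0.4], [0, 0, 0, 7.7, 40.5, 0, 0.4], [0, 0, 0, 7.7, 40.5, 0, 0.4], [0, 0, 0, 7.7, 40.5, -5, 0.4], [0, 0, 0, 7.7, 40.5, -8, 0.4]]}}

```text
time: 17.15
position: [0.5625, 0.0517, 0.0975]
tool_rot: [3.141, -0.004, -0.003]
ft_force: [-0.9, 1.3, -1.9]
grip_width: 0.683
grip_force: 30.0
```

Run:
```python
from h import *
go((.566,.052,.042,-90))
```

```text
t 17.15 pos [0.5625 0.0517 0.0975] yaw -90.1 tilt [-0.1 -0.1] w 0.683 gf 30.0 F [-0.9  1.3 -1.9] j7 -1.46
(0.566, 0.052, 0.042, -90) -> yaw 0.1 shift cm [ 0.35  0.03 -5.55]
```

Emit:
{"name": "carry_out", "arguments": {"steps": [[0, 0, 0, 0.2, 0, -3, 0.4], [0, 0, 0, 0.2, 0, -5, 0.4], [0, 0, 0, 0.2, 0, -6.1, 0.4], [0, 0, 0, 0.2, 0, -6.1, 0.4], [0, 0, 0, 0.2, 0, -6.1, 0.4]]}}

```text
time: 17.65
position: [0.5667, 0.0508, 0.0406]
tool_rot: [3.141, -0.006, 0.002]
ft_force: [-2.3, -0.6, 10.4]
grip_width: 0.68
grip_force: 30.0
```

Run:
```python
from h import *
go((.566,.052,.041,-90))
```

```text
t 17.65 pos [0.5667 0.0508 0.0406] yaw -90.2 tilt [ 0.1 -0. ] w 0.68 gf 30.0 F [-2.3 -0.6 10.4] j7 -1.4
(0.566, 0.052, 0.041, -90) -> yaw 0.2 shift cm [-0.07  0.12  0.04]
```

Pie B is on the glass, so I'll release it and go to pie A.

Emit:
{"name": "carry_out", "arguments": {"steps": [[0, 0, 0, 0, 0, 0.1, 0.85], [0, 0, 0, 0, 0, 0.1, 0.85], [0, 0, 0, 0, 0, 0.1, 0.85], [0, 0, 0, 0, 0, 5, 0.85], [0, 0, 0, 0, 0, 10, 0.85], [0, 0, 0, -7.8, -29.9, 11, 1], [0, 0, 0, -7.8, -29.9, 11, 1], [0, 0, 0, -7.8, -29.9, 11, 1], [0, 0, 0, -7.8, -29.9, 11, 1], [0, 0, 0, -7.8, -29.9, 11, 1], [0, 0, 0, -7.8, -29.9, 11, 1], [0, 0, 0, -7.8, -29.9, 11, 1]]}}

```text
time: 18.85
position: [0.4842, -0.2525, 0.1492]
tool_rot: [3.138, -0.017, -0.0]
ft_force: [0.5, -0.8, 0.1]
grip_width: 1.003
grip_force: 0.0
```

Run:
```python
from h import *
go((.4859,-.2483,.036,-90))
snap("side","s4.png",(225,200,445,365),3.6)
```

```text
t 18.85 pos [ 0.4842 -0.2525  0.1492] yaw -90.6 tilt [-0.  -0.2] w 1.003 gf 0.0 F [ 0.5 -0.8  0.1] j7 -0.94
(0.4859, -0.2483, 0.036, -90) -> yaw 0.6 shift cm [  0.17   0.42 -11.32]
```

View pics/s4.png

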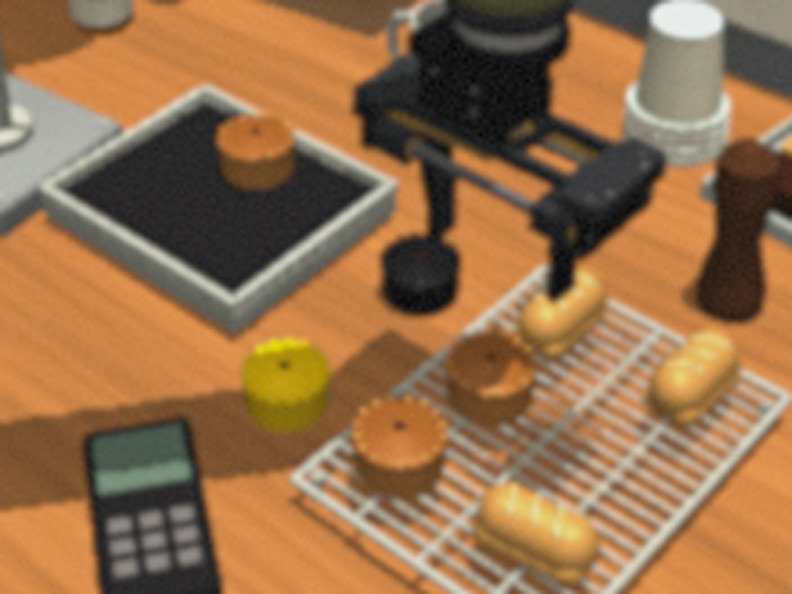

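Pie B stands upright on the plate, and pie A and pie C are where I measured them. I'll grip A.

Emit:
{"name": "carry_out", "arguments": {"steps": [[0, 0, 0, 0, 0, -5, 1], [0, 0, 0, 0, 0, -9, 1], [0, 0, 0, 0, 0, -11.4, 1], [0, 0, 0, 0, 0, -11.4, 1], [0, 0, 0, 0, 0, -11.4, 1]]}}

```text
time: 19.4
position: [0.4882, -0.2442, 0.0348]
tool_rot: [3.141, 0.001, -0.001]
ft_force: [0.8, 0.2, 0.8]
grip_width: 0.998
grip_force: 0.0
```

Run:
```python
from h import *
go((.4859,-.2483,.036,-90))
```

```text
t 19.4 pos [ 0.4882 -0.2442  0.0348] yaw -89.9 tilt [-0. -0.] w 0.998 gf 0.0 F [0.8 0.2 0.8] j7 -0.81
(0.4859, -0.2483, 0.036, -90) -> yaw -0.1 shift cm [-0.23 -0.41  0.12]
```

Emit:
{"name": "carry_out", "arguments": {"steps": [[0, 0, 0, -0.2, -0.4, 0.1, 1], [0, 0, 0, -0.2, -0.4, 0.1, 0.4], [0, 0, 0, -0.2, -0.4, 0.1, 0.4], [0, 0, 0, -0.2, -0.4, 0.1, 0.4], [0, 0, 0, -0.2, -0.4, 0.1, 0.4], [0, 0, 0, -0.2, -0.4, 0.1, 0.4], [0, 0, 0, -0.2, -0.4, 4, 0.4], [0, 0, 0, -0.2, -0.4, 9, 0.4], [0, 0, 0, -0.2, -0.4, 13, 0.4], [0, 0, 0, -0.2, -0.4, 13, 0.4]]}}

```text
time: 20.4
position: [0.4889, -0.2509, 0.1696]
tool_rot: [3.139, -0.001, 0.014]
ft_force: [0.8, -0.2, -1.9]
grip_width: 0.681
grip_force: 30.0
```

Run:
```python
from h import *
go((.476,.102,.1,-90),(.476,.002,.1,-90))
```

```text
t 20.4 pos [ 0.4889 -0.2509  0.1696] yaw -90.0 tilt [ 0.5 -0.1] w 0.681 gf 30.0 F [ 0.8 -0.2 -1.9] j7 -0.94
(0.476, 0.102, 0.1, -90) -> yaw 0.0 shift cm [-1.29 35.29 -6.96]
(0.476, 0.002, 0.1, -90) -> yaw 0.0 shift cm [-1.29 25.29 -6.96]
```

Emit:
{"name": "carry_out", "arguments": {"steps": [[0, 0, 0, -1.4, 35, 0, 0.4], [0, 0, 0, -1.4, 35, 0, 0.4], [0, 0, 0, -1.4, 35, 0, 0.4], [0, 0, 0, -1.4, 35, 0, 0.4], [0, 0, 0, -1.4, 35, 0, 0.4], [0, 0, 0, -1.4, 35, 0, 0.4], [0, 0, 0, -1.4, 35, 0, 0.4], [0, 0, 0, -1.4, 35, 0, 0.4], [0, 0, 0, -1.4, 35, -5, 0.4], [0, 0, 0, -1.4, 35, -7, 0.4], [0, 0, 0, -1.4, 35, -7, 0.4], [0, 0, 0, -1.4, 35, -7, 0.4]]}}

```text
time: 21.6
position: [0.4717, 0.1006, 0.0944]
tool_rot: [3.14, -0.001, -0.001]
ft_force: [-0.0, 1.2, -0.8]
grip_width: 0.682
grip_force: 30.0
```

Run:
```python
from h import *
go((.476,.102,.041,-90))
```

```text
t 21.6 pos [0.4717 0.1006 0.0944] yaw -90.0 tilt [-0.  -0.1] w 0.682 gf 30.0 F [-0.   1.2 -0.8] j7 -1.76
(0.476, 0.102, 0.041, -90) -> yaw 0.0 shift cm [ 0.43  0.14 -5.34]
```

Emit:
{"name": "carry_out", "arguments": {"steps": [[0, 0, 0, 0.4, 0, -3, 0.4], [0, 0, 0, 0.4, 0, -4.5, 0.4], [0, 0, 0, 0.4, 0, -5.4, 0.4], [0, 0, 0, 0.4, 0, -5.4, 0.4], [0, 0, 0, 0.4, 0, -5.4, 0.4]]}}

```text
time: 22.1
position: [0.4768, 0.1014, 0.0417]
tool_rot: [-3.141, 0.0, -0.002]
ft_force: [1.6, -0.0, -1.6]
grip_width: 0.682
grip_force: 30.0
```

Run:
```python
from h import *
go((.476,.102,.041,-90),(.3975,-.2426,.15,-90))
```

```text
t 22.1 pos [0.4768 0.1014 0.0417] yaw -90.0 tilt [0.1 0. ] w 0.682 gf 30.0 F [ 1.6 -0.  -1.6] j7 -1.67
(0.476, 0.102, 0.041, -90) -> yaw 0.0 shift cm [-0.08  0.06 -0.07]
(0.3975, -0.2426, 0.15, -90) -> yaw 0.0 shift cm [ -7.93 -34.4   10.83]
```

Emit:
{"name": "carry_out", "arguments": {"steps": [[0, 0, 0, 0, 0, -0.2, 0.4], [0, 0, 0, 0, 0, -0.2, 0.4], [0, 0, 0, 0, 0, -0.1, 0.85], [0, 0, 0, 0, 0, -0.1, 0.85], [0, 0, 0, 0, 0, -0.1, 0.85], [0, 0, 0, 0, 0, 5, 0.85], [0, 0, 0, 0, 0, 10, 0.85], [0, 0, 0, 0, -20, 11, 1], [0, 0, 0, 0, -20, 11, 1], [0, 0, 0, 0, -20, 11, 1], [0, 0, 0, 0, -20, 11, 1], [0, 0, 0, -8, -34.4, 11, 1]]}}

```text
time: 23.3
position: [0.4531, -0.1454, 0.1514]
tool_rot: [3.137, -0.002, 0.003]
ft_force: [0.8, -0.9, 0.7]
grip_width: 0.998
grip_force: 0.0
```

Emit:
{"name": "carry_out", "arguments": {"steps": [[0, 0, 0, -8, -14.4, 0, 1], [0, 0, 0, -8, -14.4, 0, 1], [0, 0, 0, -8, -14.4, 0, 1], [0, 0, 0, -8, -14.4, 0, 1], [0, 0, 0, -8, -14.4, 0, 1]]}}

```text
time: 23.8
position: [0.3699, -0.289, 0.1506]
tool_rot: [-3.141, 0.01, -0.001]
ft_force: [-0.2, -0.4, -0.2]
grip_width: 1.003
grip_force: 0.0
```

Run:
```python
from h import *
go((.3975,-.2426,.036,-90))
```

```text
t 23.8 pos [ 0.3699 -0.289   0.1506] yaw -90.4 tilt [0. 0.] w 1.003 gf 0.0 F [-0.2 -0.4 -0.2] j7 -1.08
(0.3975, -0.2426, 0.036, -90) -> yaw 0.4 shift cm [  2.76   4.64 -11.46]
```

Emit:
{"name": "carry_out", "arguments": {"steps": [[0, 0, 0, 2.8, 4.6, 0, 1], [0, 0, 0, 2.8, 4.6, 0, 1], [0, 0, 0, 2.8, 4.6, 0, 1], [0, 0, 0, 2.8, 4.6, -4, 1], [0, 0, 0, 2.8, 4.6, -7, 1], [0, 0, 0, 2.8, 4.6, -7, 1], [0, 0, 0, 2.8, 4.6, -7, 1]]}}

```text
time: 24.5
position: [0.3991, -0.2409, 0.0809]
tool_rot: [3.14, -0.001, -0.003]
ft_force: [0.1, -0.4, 0.4]
grip_width: 0.998
grip_force: 0.0
```

Run:
```python
from h import *
go((.3975,-.2426,.036,-90))
snap("side","s5.png",(225,200,445,365),3.6)
```

```text
t 24.5 pos [ 0.3991 -0.2409  0.0809] yaw -90.1 tilt [-0.1 -0.1] w 0.998 gf 0.0 F [ 0.1 -0.4  0.4] j7 -0.99
(0.3975, -0.2426, 0.036, -90) -> yaw 0.1 shift cm [-0.16 -0.17 -4.49]
```

View pics/s5.png

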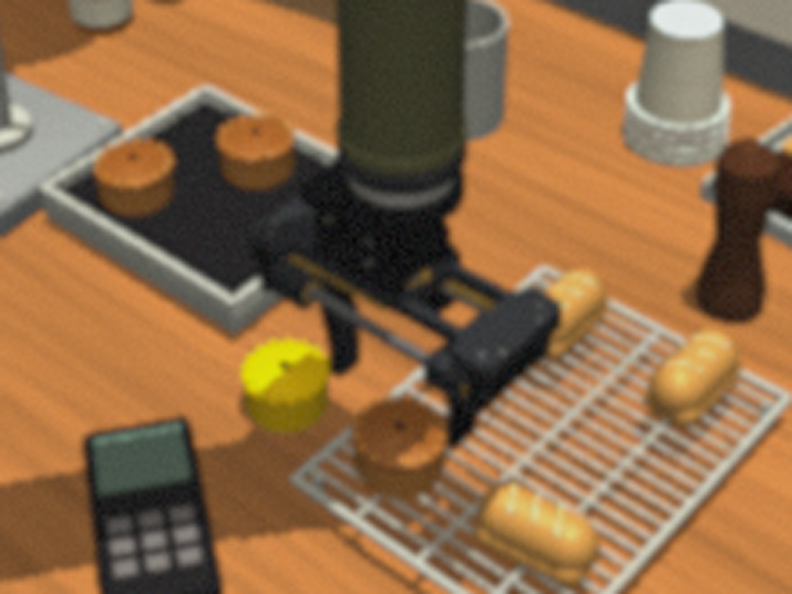

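Two pies stand on the plate, and pie C is unmoved under the gripper.

Emit:
{"name": "carry_out", "arguments": {"steps": [[0, 0, 0, -0.2, -0.2, -3, 1], [0, 0, 0, -0.2, -0.2, -4.5, 1], [0, 0, 0, -0.2, -0.2, -4.5, 1], [0, 0, 0, -0.2, -0.2, -4.5, 0.4], [0, 0, 0, -0.2, -0.2, -4.5, 0.4], [0, 0, 0, -0.2, -0.2, -4.5, 0.4], [0, 0, 0, -0.2, -0.2, -4.5, 0.4], [0, 0, 0, -0.2, -0.2, -4.5, 0.4], [0, 0, 0, -0.2, -0.2, 0, 0.4], [0, 0, 0, -0.2, -0.2, 5, 0.4], [0, 0, 0, -0.2, -0.2, 8, 0.4], [0, 0, 0, -0.2, -0.2, 8, 0.4]]}}

```text
time: 25.75
position: [0.4007, -0.2431, 0.1644]
tool_rot: [-3.14, -0.001, -0.015]
ft_force: [1.2, -0.1, -0.3]
grip_width: 0.683
grip_force: 30.0
```

Run:
```python
from h import *
go((.476,.002,.1,-90))
```

```text
t 25.75 pos [ 0.4007 -0.2431  0.1644] yaw -90.0 tilt [0.5 0.1] w 0.683 gf 30.0 F [ 1.2 -0.1 -0.3] j7 -1.21
(0.476, 0.002, 0.1, -90) -> yaw -0.0 shift cm [ 7.53 24.51 -6.44]
```

Emit:
{"name": "carry_out", "arguments": {"steps": [[0, 0, 0, 7.4, 24.4, 0, 0.4], [0, 0, 0, 7.4, 24.4, 0, 0.4], [0, 0, 0, 7.4, 24.4, 0, 0.4], [0, 0, 0, 7.4, 24.4, 0, 0.4], [0, 0, 0, 7.4, 24.4, 0, 0.4], [0, 0, 0, 7.4, 24.4, 0, 0.4], [0, 0, 0, 7.4, 24.4, 0, 0.4], [0, 0, 0, 7.4, 24.4, -5, 0.4], [0, 0, 0, 7.4, 24.4, -7, 0.4], [0, 0, 0, 7.4, 24.4, -7, 0.4], [0, 0, 0, 7.4, 24.4, -7, 0.4]]}}

```text
time: 26.85
position: [0.4713, 0.0, 0.0906]
tool_rot: [3.141, -0.004, -0.001]
ft_force: [0.6, 0.0, -0.8]
grip_width: 0.689
grip_force: 30.0
```

Run:
```python
from h import *
go((.476,.002,.040,-90))
```

```text
t 26.85 pos [0.4713 0.     0.0906] yaw -90.2 tilt [-0.  -0.1] w 0.689 gf 30.0 F [ 0.6  0.  -0.8] j7 -1.58
(0.476, 0.002, 0.04, -90) -> yaw 0.2 shift cm [ 0.47  0.2  -5.06]
```

Emit:
{"name": "carry_out", "arguments": {"steps": [[0, 0, 0, 0.4, 0.1, -3, 0.4], [0, 0, 0, 0.4, 0.1, -4.2, 0.4], [0, 0, 0, 0.4, 0.1, -5.2, 0.4], [0, 0, 0, 0.4, 0.1, -5.2, 0.4], [0, 0, 0, 0.4, 0.1, -5.2, 0.4]]}}

```text
time: 27.35
position: [0.4762, 0.0025, 0.0392]
tool_rot: [-3.141, 0.001, -0.001]
ft_force: [0.9, -0.1, -1.4]
grip_width: 0.682
grip_force: 30.0
```

Run:
```python
from h import *
go((.476,.002,.041,-90))
```

```text
t 27.35 pos [0.4762 0.0025 0.0392] yaw -90.0 tilt [0.1 0. ] w 0.682 gf 30.0 F [ 0.9 -0.1 -1.4] j7 -1.49
(0.476, 0.002, 0.041, -90) -> yaw 0.0 shift cm [-0.02 -0.05  0.18]
```

Emit:
{"name": "carry_out", "arguments": {"steps": [[0, 0, 0, 0, 0, -0.2, 0.4], [0, 0, 0, 0, 0, -0.3, 0.4], [0, 0, 0, 0, 0, -0.3, 0.4], [0, 0, 0, 0, 0, -0.1, 0.8], [0, 0, 0, 0, 0, 0, 0.8], [0, 0, 0, 0, 0, 0, 0.8], [0, 0, 0, 0, 0, 5, 0.8], [0, 0, 0, 0, 0, 10, 0.8], [0, 0, 0, 0, 0, 15, 0.8], [0, 0, 0, 0, 0, 20, 0.4], [0, 0, 0, 0, 0, 25, 0.4], [0, 0, 0, 0, 0, 30, 0.4]]}}

```text
time: 28.55
position: [0.4751, 0.0025, 0.3406]
tool_rot: [-3.141, 0.0, -0.001]
ft_force: [1.0, 0.5, -0.7]
grip_width: 0.614
grip_force: 0.0
```

Run:
```python
from h import *
snap("side","s6.png",(160,120,360,270),4)
P=np.array([.4563,.2496]);r=.049
for th in(-69.7,):
    q=P+r*np.array([np.cos(np.radians(th)),np.sin(np.radians(th))])
    go((q[0],q[1],.36,20.3),(q[0],q[1],.36,-159.7),(q[0],q[1],.29,20.3))
```

```text
t 28.6 pos [0.4787 0.0031 0.3485] yaw -90.0 tilt [0.7 0.3] w 0.561 gf 0.0 F [2.8 0.6 5.8] j7 -1.74
(np.float64(0.47329984692708954), np.float64(0.203643442204017), 0.36, 20.3) -> yaw 110.3 shift cm [-0.54 20.06  1.15]
(np.float64(0.47329984692708954), np.float64(0.203643442204017), 0.36, -159.7) -> yaw -69.7 shift cm [-0.54 20.06  1.15]
(np.float64(0.47329984692708954), np.float64(0.203643442204017), 0.29, 20.3) -> yaw 110.3 shift cm [-0.54 20.06 -5.85]
```

View pics/s6.png

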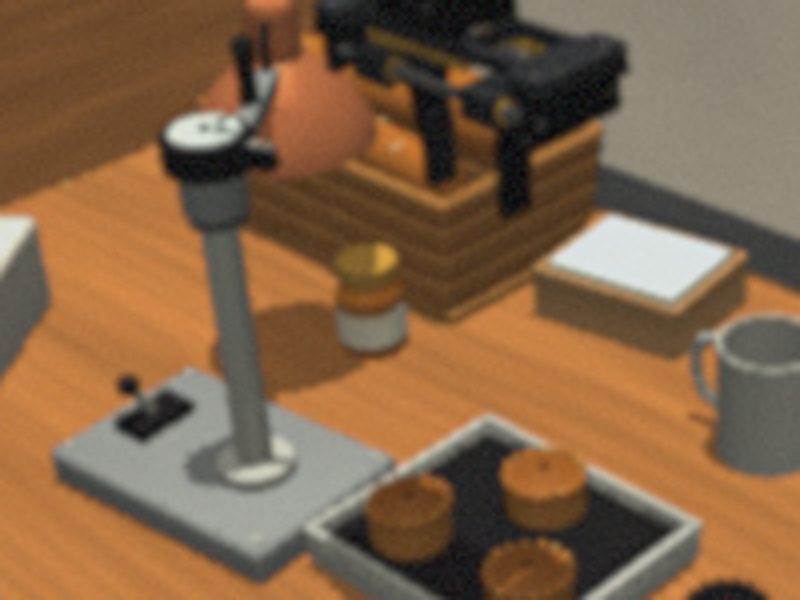

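Three pies stand on the plate; the cap is at side-crop pixel (203,130) and the lug end at (272,157). I'll check the post position against this second view while moving over.

Emit:
{"name": "carry_out", "arguments": {"steps": [[0, 0, 20, -0.5, 5, 5, 0.4], [0, 0, 110, -0.5, 20, 5, 0.4], [0, 0, 110, -0.5, 20, 5, 0.4], [0, 0, 110, -0.5, 20, 5, 0.4], [0, 0, 110, -0.5, 20, 5, 0.4], [0, 0, 110, -0.5, 20, 5, 0.4], [0, 0, 110, -0.5, 20, 5, 0.4], [0, 0, 110, -0.5, 20, 5, 0.4], [0, 0, 110, -0.5, 20, 5, 0.4], [0, 0, 110, -0.5, 20, 5, 0.4], [0, 0, 110, -0.5, 20, 5, 0.4], [0, 0, 110, -0.5, 20, 5, 0.4]]}}

```text
time: 29.8
position: [0.4706, 0.2027, 0.3881]
tool_rot: [1.945, 2.467, -0.001]
ft_force: [-0.0, 0.3, 0.5]
grip_width: 0.4
grip_force: 0.0
```

Run:
```python
from h import *
d=snap("side")
f=lambda u,v:((u+.5)/4-.5+160,(v+.5)/4-.5+120)
print("cap",p2w(d,*f(203,130),.319),"lug end",p2w(d,*f(272,157),.3015))
go((.4733,.2036,.36,20.3),(.4733,.2036,.29,20.3))
```

```text
cap [0.44959514 0.24716945 0.319     ] lug end [0.47460023 0.20748023 0.3015    ]
t 29.85 pos [0.4705 0.2027 0.3881] yaw 13.8 tilt [-0. -0.] w 0.399 gf 0.0 F [-0.6 -0.1  0.3] j7 -0.23
(0.4733, 0.2036, 0.36, 20.3) -> yaw 6.5 shift cm [ 0.28  0.09 -2.81]
(0.4733, 0.2036, 0.29, 20.3) -> yaw 6.5 shift cm [ 0.28  0.09 -9.81]
```

The two views agree to within a few mm: the post is at about (0.4545, 0.2495), and the base corners support that. I'll descend astride the lug and grip it.

Emit:
{"name": "carry_out", "arguments": {"steps": [[0, 0, 8, 0.2, 0.1, 0, 0.4], [0, 0, 8, 0.2, 0.1, 0, 0.4], [0, 0, 8, 0.2, 0.1, -3, 0.4], [0, 0, 8, 0.2, 0.1, -6, 0.4], [0, 0, 8, 0.2, 0.1, -8, 0.4], [0, 0, 8, 0.2, 0.1, -9.8, 0.4], [0, 0, 8, 0.2, 0.1, -9.8, 0.4], [0, 0, 8, 0.2, 0.1, -9.8, 0.4]], "squeeze": 10}}

```text
time: 30.65
position: [0.4726, 0.2037, 0.2909]
tool_rot: [1.78, 2.588, -0.0]
ft_force: [-0.8, -0.4, 0.9]
grip_width: 0.401
grip_force: 0.0
```

Emit:
{"name": "carry_out", "arguments": {"steps": [[0, 0, 0, 0, 0, 0, 0.05], [0, 0, 0, 0, 0, 0, 0.05], [0, 0, 0, 0, 0, 0, 0.05], [0, 0, 0, 0, 0, 0, 0.05], [0, 0, 0, 0, 0, 0, 0.05]]}}

```text
time: 31.15
position: [0.4735, 0.2039, 0.2912]
tool_rot: [1.776, 2.589, 0.003]
ft_force: [2.5, 0.4, 1.5]
grip_width: 0.111
grip_force: 10.0
```

Run:
```python
from h import *
go()
s=ctrl.get_state();p=s["position"][:2]
P=np.array([.4545,.2495]);print(np.degrees(np.arctan2(*(p-P)[::-1])),np.linalg.norm(p-P))
v=p-P
for a in range(8,81,8):
    t=np.radians(a);print(a,(100*(R.from_euler('z',t).as_matrix()[:2,:2]@v-v)).round(2))
```

```text
t 31.15 pos [0.4735 0.2039 0.2912] yaw 21.1 tilt [0.1 0. ] w 0.111 gf 10.0 F [2.5 0.4 1.5] j7 -0.09
-67.36086928714563 0.04944148119961039
8 [0.62 0.31]
16 [1.18 0.7 ]
24 [1.69 1.17]
32 [2.13 1.7 ]
40 [2.49 2.29]
48 [2.76 2.92]
56 [2.94 3.59]
64 [3.03 4.27]
72 [3.02 4.96]
80 [2.92 5.65]
```

The lug is gripped (9.7 mm wide). I'll turn it anticlockwise by 73° along the arc.

Emit:
{"name": "carry_out", "arguments": {"steps": [[0, 0, 8, 0.62, 0.31, 0, 0.05], [0, 0, 16, 1.18, 0.7, 0, 0.05], [0, 0, 24, 1.69, 1.17, 0, 0.05], [0, 0, 32, 2.13, 1.7, 0, 0.05], [0, 0, 40, 2.49, 2.29, 0, 0.05], [0, 0, 48, 2.76, 2.92, 0, 0.05], [0, 0, 56, 2.94, 3.59, 0, 0.05], [0, 0, 64, 3.03, 4.27, 0, 0.05], [0, 0, 72, 3.02, 4.96, 0, 0.05], [0, 0, 73, 3.01, 5.05, 0, 0.05], [0, 0, 73, 3.01, 5.05, 0, 0.05], [0, 0, 73, 3.01, 5.05, 0, 0.05]]}}

```text
time: 32.35
position: [0.507, 0.2536, 0.2913]
tool_rot: [-0.109, 3.13, 0.001]
ft_force: [11.7, 0.5, -3.9]
grip_width: 0.118
grip_force: 10.1
```

Run:
```python
from h import *
go()
p=ctrl.get_state()["position"][:2]
P=np.array([.4545,.2495]);print(np.degrees(np.arctan2(*(p-P)[::-1])),np.linalg.norm(p-P))
```

```text
t 32.35 pos [0.507  0.2536 0.2913] yaw 94.0 tilt [0.5 0. ] w 0.118 gf 10.1 F [11.7  0.5 -3.9] j7 1.19
4.423935711806139 0.05270652100209323
```

Released; the ring reads about 0. Next is the handle.

Emit:
{"name": "carry_out", "arguments": {"steps": [[0, 0, 0, -0.2, 0, 0, 0.35], [0, 0, 0, 0.2, 0, 0, 0.35], [0, 0, 0, 0.2, 0, 0, 0.35], [0, 0, 0, 0.2, 0, 5, 0.35], [0, 0, 0, 0.2, 0, 10, 0.5], [0, 0, 36, 4.8, 7.7, 10, 0.5], [0, 0, 36, 4.8, 7.7, 10, 0.5], [0, 0, 36, 4.8, 7.7, 10, 0.5], [0, 0, 36, 4.8, 7.7, 10, 0.5], [0, 0, 36, 4.8, 7.7, 10, 0.5], [0, 0, 36, 4.8, 7.7, 10, 0.5], [0, 0, 36, 4.8, 7.7, 10, 0.5]]}}

```text
time: 33.55
position: [0.5506, 0.331, 0.3908]
tool_rot: [-1.074, 2.952, 0.001]
ft_force: [-0.1, -0.1, -0.1]
grip_width: 0.499
grip_force: 0.0
```

Run:
```python
from h import *
go((.5516,.3305,.37,130.3),(.5516,.3305,.29,130.3))
d=snap("side","s7.png",(170,90,290,180),5)
```

```text
t 33.55 pos [0.5506 0.331  0.3908] yaw 130.0 tilt [-0.  0.] w 0.499 gf 0.0 F [-0.1 -0.1 -0.1] j7 1.81
(0.5516, 0.3305, 0.37, 130.3) -> yaw 0.3 shift cm [ 0.1  -0.05 -2.08]
(0.5516, 0.3305, 0.29, 130.3) -> yaw 0.3 shift cm [  0.1   -0.05 -10.08]
```

View pics/s7.png

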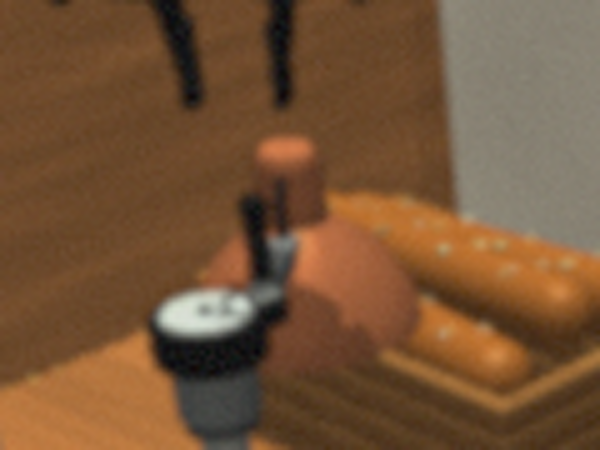

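The lug points towards the arm side at (268,303). The handle pin stands at side-crop pixels (252,205) to (262,270). I'll check that against the position from the top view.

Run:
```python
from h import *
d=snap("side")
print(p2w(d,252/5+170,205/5+90,.333),p2w(d,262/5+170,272/5+90,.279),p2w(d,281/5+170,185/5+90,.333))
for z in(.279,.335):
    w=w2p(d,(.5516,.3305,z));print((w-[170,90])*5)
```

```text
[0.5394516  0.31577717 0.333     ] [0.55444885 0.33670023 0.279     ] [0.56948252 0.32667334 0.333     ]
[264.66538745 276.25746911]
[252.48309906 189.35240371]
```

Emit:
{"name": "carry_out", "arguments": {"steps": [[0, 0, 0, 0.2, 0, -3, 0.5], [0, 0, 0, 0.2, 0, -6, 0.5], [0, 0, 0, 0.2, 0, -8, 0.5], [0, 0, 0, 0.2, 0, -10, 0.5], [0, 0, 0, 0.2, 0, -10, 0.5], [0, 0, 0, 0.2, 0, -10, 0.1], [0, 0, 0, 0.2, 0, -10, 0.1], [0, 0, 0, 0.2, 0, -10, 0.1], [0, 0, 0, 0.2, 0, -10, 0.1], [0, 0, 0, 0.2, 0, -10, 0.1], [0, 0, 0, 0.2, 0, -10, 0.1]], "squeeze": 15}}

```text
time: 34.75
position: [0.5522, 0.3327, 0.2916]
tool_rot: [-1.08, 2.949, 0.004]
ft_force: [-3.1, 3.6, 5.4]
grip_width: 0.191
grip_force: 15.2
```

Run:
```python
from h import *
go()
p=ctrl.get_state()["position"][:2]
P=np.array([.4563,.2496]);v=p-P;print(np.degrees(np.arctan2(*v[::-1])),np.linalg.norm(v))
for a in list(range(7,113,7)):
    print(-a,(100*(R.from_euler('z',-a,degrees=True).as_matrix()[:2,:2]@v-v)).round(2).tolist())
```

```text
t 34.75 pos [0.5522 0.3327 0.2916] yaw 130.2 tilt [0.  0.1] w 0.191 gf 15.2 F [-3.1  3.6  5.4] j7 1.82
40.920261053569 0.12690743942020463
-7 [0.94, -1.23]
-14 [1.73, -2.57]
-21 [2.34, -3.99]
-28 [2.78, -5.47]
-35 [3.03, -7.0]
-42 [3.1, -8.55]
-49 [2.98, -10.1]
-56 [2.66, -11.61]
-63 [2.17, -13.08]
-70 [1.5, -14.48]
-77 [0.67, -15.79]
-84 [-0.32, -16.98]
-91 [-1.45, -18.05]
-98 [-2.69, -18.97]
-105 [-4.04, -19.73]
-112 [-5.47, -20.32]
```

The pin is gripped (16.6 mm). I'll swing the arm clockwise along the arc.

Emit:
{"name": "carry_out", "arguments": {"steps": [[0, 0, -3.5, 0.48, -0.6, 0, 0.1], [0, 0, -7, 0.94, -1.23, 0, 0.1], [0, 0, -14, 1.73, -2.57, 0, 0.1], [0, 0, -21, 2.34, -3.99, 0, 0.1], [0, 0, -28, 2.78, -5.47, 0, 0.1], [0, 0, -35, 3.03, -7, 0, 0.1], [0, 0, -42, 3.1, -8.55, 0, 0.1], [0, 0, -49, 2.98, -10.1, 0, 0.1], [0, 0, -56, 2.66, -11.61, 0, 0.1], [0, 0, -56, 2.66, -11.61, 0, 0.1], [0, 0, -56, 2.66, -11.61, 0, 0.1]]}}

```text
time: 35.85
position: [0.5751, 0.2157, 0.2916]
tool_rot: [-0.431, -3.103, -0.001]
ft_force: [-14.6, 1.9, 11.0]
grip_width: 0.193
grip_force: 15.6
```

Run:
```python
from h import *
go()
p=ctrl.get_state()["position"][:2]
P=np.array([.4563,.2496]);v=p-P;print(np.degrees(np.arctan2(*v[::-1])),np.linalg.norm(v))
th=np.degrees(np.arctan2(*v[::-1]))
for a in [7,14,21,28,35,42,49,54,th+71.9]:
    t=np.radians(th-a);q=P+.1265*np.array([np.cos(t),np.sin(t)])
    print(round(-a,1),(100*(q-p)).round(2).tolist())
```

```text
t 35.85 pos [0.5751 0.2157 0.2916] yaw 74.2 tilt [-0.5  0.1] w 0.193 gf 15.6 F [-14.6   1.9  11. ] j7 1.05
-15.912247743858021 0.12353943628220213
-7 [-0.23, -1.54]
-14 [-0.92, -2.92]
-21 [-1.77, -4.21]
-28 [-2.77, -5.39]
-35 [-3.9, -6.43]
-42 [-5.16, -7.33]
-49 [-6.52, -8.07]
-54 [-7.54, -8.49]
-56.0 [-7.95, -8.64]
```

Emit:
{"name": "carry_out", "arguments": {"steps": [[0, 0, 0, -0.3, 0, 0, 0.1], [0, 0, -7, -0.81, -1.56, 0, 0.1], [0, 0, -14, -1.49, -2.93, 0, 0.1], [0, 0, -21, -2.33, -4.21, 0, 0.1], [0, 0, -28, -3.32, -5.37, 0, 0.1], [0, 0, -35, -4.45, -6.4, 0, 0.1], [0, 0, -42, -5.69, -7.29, 0, 0.1], [0, 0, -49, -7.03, -8.02, 0, 0.1], [0, 0, -56, -8.45, -8.58, 0, 0.1], [0, 0, -56, -8.45, -8.58, 0, 0.1], [0, 0, -56, -8.45, -8.58, 0, 0.1]]}}

```text
time: 36.95
position: [0.4933, 0.1329, 0.2915]
tool_rot: [-1.837, -2.543, -0.007]
ft_force: [-5.6, 7.6, 7.0]
grip_width: 0.188
grip_force: 15.3
```

Run:
```python
from h import *
go()
p=ctrl.get_state()["position"][:2]
P=np.array([.4555,.2496]);v=p-P;th=np.arctan2(*v[::-1]);print(np.degrees(th),np.linalg.norm(v),"shade",P+.22*np.array([np.cos(th),np.sin(th)]))
```

```text
t 36.95 pos [0.4933 0.1329 0.2915] yaw 18.3 tilt [-0.1  0.4] w 0.188 gf 15.3 F [-5.6  7.6  7. ] j7 -0.01
-72.05257708196902 0.12266790179153164 shade [0.52329171 0.04030527]
```

The shade is now about 12 mm from the plate centre. I'll release the handle and go back to the lug.

Emit:
{"name": "carry_out", "arguments": {"steps": [[0, 0, 0, 0, 0, 0, 0.5], [0, 0, 0, 0, 0, 0, 0.5], [0, 0, 0, 0, 0, 0, 0.5], [0, 0, 0, 0, 0, 5, 0.5], [0, 0, 0, 0, 0, 10, 0.4], [0, 0, 30, 0.6, 6, 10, 0.4], [0, 0, 76, 1.2, 12.1, 10, 0.4], [0, 0, 76, 1.2, 12.1, 10, 0.4], [0, 0, 76, 1.2, 12.1, 10, 0.4], [0, 0, 76, 1.2, 12.1, 10, 0.4], [0, 0, 76, 1.2, 12.1, 10, 0.4], [0, 0, 76, 1.2, 12.1, 10, 0.4]]}}

```text
time: 38.15
position: [0.5074, 0.2494, 0.3901]
tool_rot: [0.313, 3.126, -0.003]
ft_force: [-1.1, 0.2, 1.2]
grip_width: 0.404
grip_force: 0.0
```

Emit:
{"name": "carry_out", "arguments": {"steps": [[0, 0, 20, 0, 0, 0, 0.4], [0, 0, 0, 0, 0, 0, 0.4], [0, 0, 0, 0, 0, 0, 0.4], [0, 0, 0, 0, 0, 0, 0.4]]}}

```text
time: 38.55
position: [0.5071, 0.2498, 0.3903]
tool_rot: [0.318, 3.125, -0.001]
ft_force: [0.1, -0.8, -0.7]
grip_width: 0.403
grip_force: 0.0
```

Run:
```python
from h import *
go((.506,.2536,.2915,94.5))
```

```text
t 38.55 pos [0.5071 0.2498 0.3903] yaw 78.4 tilt [ 0. -0.] w 0.403 gf 0.0 F [ 0.1 -0.8 -0.7] j7 0.94
(0.506, 0.2536, 0.2915, 94.5) -> yaw 16.1 shift cm [-0.11  0.38 -9.88]
```

Emit:
{"name": "carry_out", "arguments": {"steps": [[0, 0, 8, -0.1, 0.4, 0, 0.4], [0, 0, 16, -0.1, 0.4, 0, 0.4], [0, 0, 16, -0.1, 0.4, 0, 0.4], [0, 0, 16, -0.1, 0.4, -4, 0.4], [0, 0, 16, -0.1, 0.4, -7, 0.4], [0, 0, 16, -0.1, 0.4, -9.9, 0.4], [0, 0, 16, -0.1, 0.4, -9.9, 0.4], [0, 0, 16, -0.1, 0.4, -9.9, 0.05], [0, 0, 16, -0.1, 0.4, -9.9, 0.05], [0, 0, 16, -0.1, 0.4, -9.9, 0.05], [0, 0, 16, -0.1, 0.4, -9.9, 0.05], [0, 0, 16, -0.1, 0.4, -9.9, 0.05]], "squeeze": 10}}

```text
time: 39.75
position: [0.5066, 0.2541, 0.2928]
tool_rot: [-0.116, 3.138, 0.001]
ft_force: [1.0, -0.9, 3.7]
grip_width: 0.118
grip_force: 10.0
```

Run:
```python
from h import *
go()
p=ctrl.get_state()["position"][:2]
P=np.array([.4558,.2496]);v=p-P;th=np.degrees(np.arctan2(*v[::-1]));print(th,np.linalg.norm(v))
for a in [8,16,24,32,40,48,56,64,71]:
    print(-a,(100*(R.from_euler('z',-a,degrees=True).as_matrix()[:2,:2]@v-v)).round(2).tolist())
```

```text
t 39.75 pos [0.5066 0.2541 0.2928] yaw 94.2 tilt [0.1 0.1] w 0.118 gf 10.0 F [ 1.  -0.9  3.7] j7 1.21
5.1091972605090685 0.050996231120178565
-8 [0.01, -0.71]
-16 [-0.07, -1.42]
-24 [-0.25, -2.11]
-32 [-0.53, -2.76]
-40 [-0.9, -3.37]
-48 [-1.34, -3.92]
-56 [-1.86, -4.41]
-64 [-2.44, -4.82]
-71 [-3.0, -5.11]
```

Emit:
{"name": "carry_out", "arguments": {"steps": [[0, 0, -8, 0.01, -0.71, 0, 0.05], [0, 0, -16, -0.07, -1.42, 0, 0.05], [0, 0, -24, -0.25, -2.11, 0, 0.05], [0, 0, -32, -0.53, -2.76, 0, 0.05], [0, 0, -40, -0.9, -3.37, 0, 0.05], [0, 0, -48, -1.34, -3.92, 0, 0.05], [0, 0, -56, -1.86, -4.41, 0, 0.05], [0, 0, -64, -2.44, -4.82, 0, 0.05], [0, 0, -72, -3.08, -5.14, 0, 0.05], [0, 0, -72, -3.08, -5.14, 0, 0.05], [0, 0, -72, -3.08, -5.14, 0, 0.05], [0, 0, -72, -3.08, -5.14, 0, 0.05]]}}

```text
time: 40.95
position: [0.4744, 0.2053, 0.2927]
tool_rot: [-1.743, -2.61, -0.005]
ft_force: [-4.2, 3.8, 6.4]
grip_width: 0.113
grip_force: 10.0
```

Run:
```python
from h import *
go()
p=ctrl.get_state()["position"][:2]
P=np.array([.4558,.2496]);v=p-P;th=np.degrees(np.arctan2(*v[::-1]));print(th,np.linalg.norm(v))
```

```text
t 40.95 pos [0.4744 0.2053 0.2927] yaw 22.5 tilt [-0.   0.2] w 0.113 gf 10.0 F [-4.2  3.8  6.4] j7 -0.07
-67.24871539323333 0.047985327855818945
```

The lock ring is at about 1.26 rad. I'll release it and go to the switch with the fingers shut.

Emit:
{"name": "carry_out", "arguments": {"steps": [[0, 0, 0, 0, 0, 0, 0.35], [0, 0, 0, 0, 0, 0, 0.35], [0, 0, 0, 0, 0, 0, 0.35], [0, 0, 0, 0, 0, 5, 0.35], [0, 0, 0, 0, 0, 10, 0.2], [0, 0, -17, -9.2, 15.3, 10, 0], [0, 0, -17, -9.2, 15.3, 10, 0], [0, 0, -17, -9.2, 15.3, 10, 0], [0, 0, -17, -9.2, 15.3, 10, 0], [0, 0, -17, -9.2, 15.3, 10, 0], [0, 0, -17, -9.2, 15.3, 10, 0], [0, 0, -17, -9.2, 15.3, 10, 0]]}}

```text
time: 42.15
position: [0.3842, 0.3544, 0.3915]
tool_rot: [2.119, 2.318, -0.0]
ft_force: [1.1, 0.0, 0.1]
grip_width: 0.004
grip_force: 0.0
```

Run:
```python
from h import *
go((.380,.358,.062,5),(.44,.3637,.062,5))
d=snap("top")
cv2.imwrite("pics/full.png",d["pixels"][:,:,::-1])
for n,P in [("shade sock pred",(.5233,.0403,.326)),("lugend",(.4758,.2005,.31)),("ball off",(.4261,.3624,.075)),("ball on",(.4643,.366,.075))]: print(n,w2p(d,P))
```

```text
t 42.15 pos [0.3842 0.3544 0.3915] yaw 5.1 tilt [ 0.  -0.1] w 0.004 gf 0.0 F [1.1 0.  0.1] j7 -0.7
(0.38, 0.358, 0.062, 5) -> yaw -0.1 shift cm [ -0.42   0.36 -32.95]
(0.44, 0.3637, 0.062, 5) -> yaw -0.1 shift cm [  5.58   0.93 -32.95]
shade sock pred [301.90999164 208.1949301 ]
lugend [244.97981301 225.26847599]
ball off [206.87268311 249.6783203 ]
ball on [206.45000399 238.17445904]
```

Run:
```python
from h import *
d=snap("side")
print("ball",p2w(d,128.5/4-.5+160,385.5/4-.5+120,.075),"box",p2w(d,155.5/4-.5+160,415.5/4-.5+120,.042))
```

```text
ball [0.42278767 0.36404549 0.075     ] box [0.43729744 0.35765814 0.042     ]
```

Emit:
{"name": "carry_out", "arguments": {"steps": [[0, 0, 0, -0.4, 0.4, -5, 0], [0, 0, 0, -0.4, 0.4, -10, 0], [0, 0, 0, -0.4, 0.4, -15, 0], [0, 0, 0, -0.4, 0.4, -20, 0], [0, 0, 0, -0.4, 0.4, -25, 0], [0, 0, 0, -0.4, 0.4, -29, 0], [0, 0, 0, -0.4, 0.4, -32, 0], [0, 0, 0, -0.4, 0.4, -32.9, 0], [0, 0, 0, -0.4, 0.4, -32.9, 0], [0, 0, 0, -0.4, 0.4, -32.9, 0]]}}

```text
time: 43.25
position: [0.3804, 0.3605, 0.0642]
tool_rot: [-2.118, -2.321, -0.004]
ft_force: [-0.4, 0.7, -0.3]
grip_width: 0.006
grip_force: 0.0
```

Run:
```python
from h import *
go((.44,.3637,.062,5))
```

```text
t 43.25 pos [0.3804 0.3605 0.0642] yaw 5.2 tilt [0.1 0.1] w 0.006 gf 0.0 F [-0.4  0.7 -0.3] j7 -0.59
(0.44, 0.3637, 0.062, 5) -> yaw -0.2 shift cm [ 5.96  0.32 -0.22]
```

The ball measures (0.423, 0.364), which matches off. I'll push it in +x.

Emit:
{"name": "carry_out", "arguments": {"steps": [[0, 0, 0, 1, 0.1, -0.2, 0], [0, 0, 0, 2, 0.1, -0.2, 0], [0, 0, 0, 3, 0.2, -0.2, 0], [0, 0, 0, 4, 0.2, -0.2, 0], [0, 0, 0, 5, 0.3, -0.2, 0], [0, 0, 0, 6, 0.3, -0.2, 0], [0, 0, 0, 6, 0.3, -0.2, 0], [0, 0, 0, 6, 0.3, -0.2, 0]]}}

```text
time: 44.05
position: [0.44, 0.3622, 0.0603]
tool_rot: [2.117, 2.319, 0.0]
ft_force: [-0.4, 1.2, 0.2]
grip_width: 0.002
grip_force: 0.0
```

Emit:
{"name": "carry_out", "arguments": {"steps": [[0, 0, 0, 0.3, 0, 0, 0], [0, 0, 0, 0.5, 0, 0, 0], [0, 0, 0, 0.5, 0, 0, 0]]}}

```text
time: 44.35
position: [0.4426, 0.3626, 0.06]
tool_rot: [-2.115, -2.321, 0.004]
ft_force: [-4.2, -0.3, -0.4]
grip_width: 0.007
grip_force: 1.7
```

Run:
```python
from h import *
go()
```

```text
t 44.35 pos [0.4426 0.3626 0.06  ] yaw 5.3 tilt [-0.1 -0.1] w 0.007 gf 1.7 F [-4.2 -0.3 -0.4] j7 -0.45
```

Emit:
{"name": "carry_out", "arguments": {"steps": [[0, 0, 0, 0.3, 0, 0, 0], [0, 0, 0, 0.4, 0, 0, 0], [0, 0, 0, 0.4, 0, 0, 0]]}}

```text
time: 44.65
position: [0.4434, 0.3626, 0.0595]
tool_rot: [-2.111, -2.32, 0.012]
ft_force: [-11.1, -1.5, 3.3]
grip_width: 0.007
grip_force: 5.6
```

Run:
```python
from h import *
go()
```

```text
t 44.65 pos [0.4434 0.3626 0.0595] yaw 5.4 tilt [-0.5 -0.1] w 0.007 gf 5.6 F [-11.1  -1.5   3.3] j7 -0.45
```

The lever is against its stop: 11 N and no further travel. I'll back off and move clear.

Emit:
{"name": "carry_out", "arguments": {"steps": [[0, 0, 0, -3, 0, 0, 0], [0, 0, 0, -6, 0, 0, 0], [0, 0, 0, -6, 0, 5, 0], [0, 0, 0, -6, 0, 10, 0], [0, 0, 0, -6, 0, 15, 0], [0, 0, 0, -6, 0, 20, 0], [0, 0, 0, -6, 0, 25, 0], [0, 0, 0, -6, 0, 30, 0], [0, 0, 30, -16, 15, 32, 0], [0, 0, 30, -16, 15, 32, 0], [0, 0, 30, -16, 15, 32, 0], [0, 0, 30, -16, 15, 32, 0]]}}

```text
time: 45.85
position: [0.2854, 0.5166, 0.381]
tool_rot: [-1.431, -2.796, -0.004]
ft_force: [0.4, 0.3, 0.9]
grip_width: 0.002
grip_force: 0.0
```

Emit:
{"name": "carry_out", "arguments": {"steps": [[0, 0, 20, -6, 12, 0, 0], [0, 0, 20, -6, 12, 0, 0], [0, 0, 20, -6, 12, 0, 0], [0, 0, 20, -6, 12, 0, 0], [0, 0, 20, -6, 12, 0, 0]]}}

```text
time: 46.35
position: [0.2285, 0.6334, 0.38]
tool_rot: [0.937, 2.997, 0.0]
ft_force: [1.1, -0.6, -0.3]
grip_width: 0.002
grip_force: 0.0
```

Run:
```python
from h import *
go()
d=snap("top");e=snap("side")
a=cv2.resize(d["pixels"][180:300,180:450,::-1],None,fx=2.96,fy=2.96,interpolation=cv2.INTER_CUBIC)
b=cv2.resize(e["pixels"][120:275,160:430,::-1],None,fx=1.5,fy=1.5,interpolation=cv2.INTER_CUBIC)
c=cv2.resize(d["pixels"][205:260,190:280,::-1],(390,232),interpolation=cv2.INTER_CUBIC)
o=np.zeros((600,799,3),np.uint8);o[:a.shape[0],:a.shape[1]]=a;o[360:360+b.shape[0],:b.shape[1]]=b;o[360:592,408:798]=c
cv2.imwrite("pics/final.png",o)
print(a.shape,b.shape,w2p(d,(.5208,.0518,.326)))
```

```text
t 46.35 pos [0.2285 0.6334 0.38  ] yaw 55.3 tilt [ 0.1 -0. ] w 0.002 gf 0.0 F [ 1.1 -0.6 -0.3] j7 -0.2
(355, 799, 3) (232, 405, 3) [297.79186884 209.03466582]
```

View pics/final.png

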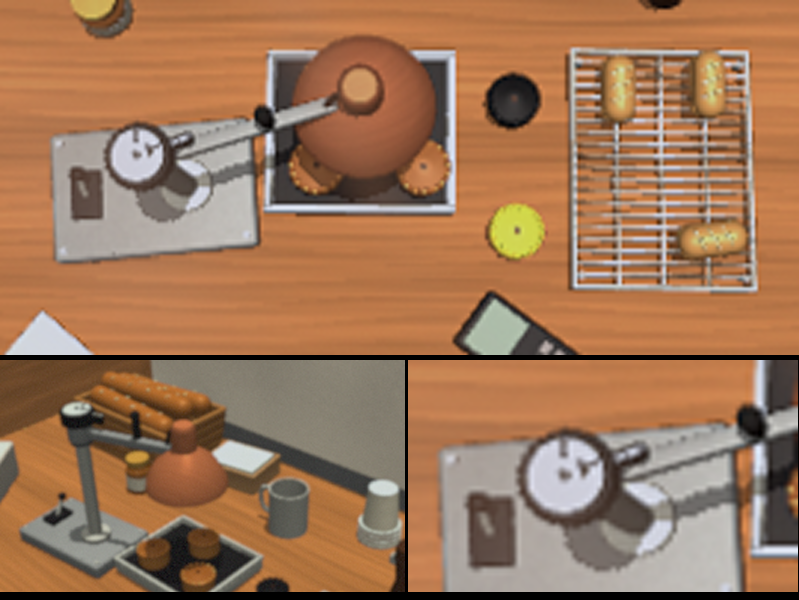

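The shade socket is at (361,88), over the plate. The ring lug points at the T mark, the lever leans to +x, and all three rolls are on the rack. The right pie at (425,167) looks close to the rim, so I'll measure it.

Run:
```python
from h import *
d=snap("top");e=snap("side")
f=lambda u,v:((u+.5)/2.96-.5+180,(v+.5)/2.96-.5+180)
print("shade",p2w(d,*f(361,86),.326))
for u,v in[(425,167),(317,167)]: print(p2w(d,*f(u,v),.066)-[.5208,.0518,0])
print("rim",p2w(d,*f(455,52),.038),p2w(d,*f(455,213),.038),p2w(d,*f(266,213),.038))
g=lambda u,v:((u+.5)/1.5-.5+160,(v-360+.5)/1.5-.5+120)
for u,v in[(198,574),(152,546),(204,536)]: print("side",p2w(e,*g(u,v),.066)-[.5208,.0518,0])
# refine: brown mask of right pie outline in top image
x=d["pixels"];hsv=cv2.cvtColor(x,cv2.COLOR_RGB2HSV)
print(x[236,310:340].tolist())
```

```text
shade [0.52178866 0.04106463 0.326     ]
[-0.04488031 -0.07478166  0.066     ]
[-0.04600904  0.04763483  0.066     ]
rim [ 0.61518794 -0.05757658  0.038     ] [ 0.42654128 -0.05809437  0.038     ] [0.42456678 0.15869006 0.038     ]
side [-0.05042949 -0.07784321  0.066     ]
side [-0.04758873  0.0480226   0.066     ]
side [ 0.03976409 -0.00528673  0.066     ]
[[124, 75, 53], [123, 75, 51], [120, 73, 51], [114, 69, 48], [107, 64, 45], [103, 64, 40], [111, 69, 44], [108, 69, 42], [130, 82, 49], [190, 121, 74], [199, 129, 81], [197, 131, 87], [135, 100, 77], [126, 93, 76], [189, 131, 90], [205, 134, 86], [194, 126, 78], [191, 123, 75], [189, 121, 73], [183, 115, 69], [170, 108, 62], [168, 124, 83], [169, 162, 165], [209, 209, 226], [182, 112, 60], [183, 117, 70], [183, 118, 71], [184, 119, 72], [184, 119, 71], [184, 118, 71]]
```

The robot wasn't near, but this pie has been knocked about 22 mm towards the rim. It now abuts it at roughly y −0.073. To be safe I'll nudge it back, with the tool tilted away from the shade.

Emit:
{"name": "carry_out", "arguments": {"steps": [[0, 0, -55, 17, -38, 5, 0], [0, 0, -55, 17, -38, 5, 0], [0, 0, -55, 17, -38, 5, 0], [0, 0, -55, 17, -38, 5, 0], [0, 0, -55, 17, -38, 5, 0], [0, 0, -55, 17, -38, 5, 0], [0, 0, -55, 17, -38, 5, 0], [0, 0, -55, 17, -38, 5, 0], [0, 0, -55, 17, -38, 5, 0], [0, 0, -55, 24.7, -60, 5, 0], [0, 0, -55, 24.7, -77, 5, 0], [0, 0, -55, 24.7, -77, 5, 0]]}}

```text
time: 47.75
position: [0.4321, 0.1046, 0.4304]
tool_rot: [-2.216, -2.225, -0.002]
ft_force: [1.6, -0.3, -0.5]
grip_width: 0.005
grip_force: 0.0
```

Run:
```python
from h import *
go((.474,-.15,.35,0))
```

```text
t 47.75 pos [0.4321 0.1046 0.4304] yaw 0.2 tilt [0.  0.1] w 0.005 gf 0.0 F [ 1.6 -0.3 -0.5] j7 -0.49
(0.474, -0.15, 0.35, 0) -> yaw -0.2 shift cm [  4.19 -25.46  -8.04]
```

Emit:
{"name": "carry_out", "arguments": {"steps": [[0, 0, 0, 4.2, -25.5, 0, 0], [0, 0, 0, 4.2, -25.5, 0, 0], [0, 0, 0, 4.2, -25.5, 0, 0], [0, 0, 0, 4.2, -25.5, 0, 0], [0, 0, 0, 4.2, -25.5, 0, 0], [0, 0, 0, 4.2, -25.5, 0, 0], [8, 0, 0, 4.2, -25.5, -5, 0], [16, 0, 0, 4.2, -25.5, -10, 0], [24, 0, 0, 4.2, -25.5, -14, 0], [30, 0, 0, 4.2, -25.5, -18, 0], [30, 0, 0, 4.2, -25.5, -20, 0], [30, 0, 0, 4.2, -25.5, -20, 0]]}}

```text
time: 48.95
position: [0.4709, -0.1488, 0.2254]
tool_rot: [-1.928, -1.919, -0.51]
ft_force: [0.1, 0.5, 0.4]
grip_width: 0.006
grip_force: 0.0
```

Run:
```python
from h import *
go((.475,-.095,.05,0))
```

```text
t 48.95 pos [ 0.4709 -0.1488  0.2254] yaw -0.1 tilt [-0.3 28.7] w 0.006 gf 0.0 F [0.1 0.5 0.4] j7 0.88
(0.475, -0.095, 0.05, 0) -> yaw 0.1 shift cm [  0.41   5.38 -17.54]
```

Emit:
{"name": "carry_out", "arguments": {"steps": [[0, 0, 0, 0.3, 4.8, -5, 0], [0, 0, 0, 0.3, 4.8, -10, 0], [0, 0, 0, 0.3, 4.8, -14, 0], [0, 0, 0, 0.3, 4.8, -17, 0], [0, 0, 0, 0.3, 4.8, -17.8, 0], [0, 0, 0, 0.3, 4.8, -17.8, 0], [0, 0, 0, 0.3, 4.8, -17.8, 0]]}}

```text
time: 49.65
position: [0.479, -0.1, 0.0555]
tool_rot: [-1.922, -1.936, -0.522]
ft_force: [0.5, -1.3, 1.8]
grip_width: 0.007
grip_force: 0.0
```

Run:
```python
from h import *
go((.475,-.061,.046,0),(.475,-.04,.046,0))
```

```text
t 49.65 pos [ 0.479  -0.1     0.0555] yaw 0.3 tilt [ 0.2 28.6] w 0.007 gf 0.0 F [ 0.5 -1.3  1.8] j7 1.05
(0.475, -0.061, 0.046, 0) -> yaw -0.3 shift cm [-0.4   3.9  -0.95]
(0.475, -0.04, 0.046, 0) -> yaw -0.3 shift cm [-0.4   6.   -0.95]
```

Emit:
{"name": "carry_out", "arguments": {"steps": [[0, 0, 0, -0.3, 1, -0.8, 0], [0, 0, 0, -0.3, 2, -0.8, 0], [0, 0, 0, -0.3, 3, -0.8, 0], [0, 0, 0, -0.3, 3.5, -0.8, 0], [0, 0, 0, -0.3, 3.8, -0.8, 0], [0, 0, 0, -0.3, 4.2, -0.8, 0], [0, 0, 0, -0.3, 4.6, -0.8, 0], [0, 0, 0, -0.3, 5, -0.8, 0], [0, 0, 0, -0.3, 5.4, -0.8, 0], [0, 0, 0, -0.3, 5.8, -0.8, 0], [0, 0, 0, -0.3, 5.8, -0.8, 0]]}}

```text
time: 50.75
position: [0.4739, -0.0411, 0.0446]
tool_rot: [-1.922, -1.932, -0.518]
ft_force: [0.2, -0.4, 0.2]
grip_width: 0.003
grip_force: 0.2
```

Run:
```python
from h import *
go()
```

```text
t 50.75 pos [ 0.4739 -0.0411  0.0446] yaw 0.3 tilt [-0.  28.7] w 0.003 gf 0.2 F [ 0.2 -0.4  0.2] j7 0.98
```

Now I'll back off, rise, level the tool and move aside towards −y at a height where nothing is touched.

Emit:
{"name": "carry_out", "arguments": {"steps": [[0, 0, 0, 0, -2, 0, 0], [0, 0, 0, 0, -6, 0, 0], [0, 0, 0, 0, -9, 3, 0], [0, 0, 0, 0, -11, 8, 0], [0, 0, 0, 0, -14, 13, 0], [0, 0, 0, 0, -18, 18, 0], [0, 0, 0, 0, -22, 22, 0], [0, 0, 0, 0, -27, 26, 0], [0, 0, 0, -2, -32, 28, 0], [0, 0, 0, -5, -36, 28, 0], [0, 0, 0, -8, -40, 28, 0], [0, 0, 0, -8, -40, 28, 0]]}}

```text
time: 51.95
position: [0.3932, -0.4426, 0.3233]
tool_rot: [-1.924, -1.929, -0.515]
ft_force: [0.9, -1.4, -1.3]
grip_width: 0.002
grip_force: 0.0
```

Run:
```python
from h import *
go()
d=snap("top");x=d["pixels"]
def est(d,row,a,b): return [tuple(map(int,d["pixels"][row,i])) for i in range(a,b)]
for r in(234,238): print(r,est(d,r,305,336))
e=snap("side")
# lid hole / rim checks: correlate side image around expected pie positions with left-pie patch
def patch(im,P,d,n=14):
    u,v=w2p(d,P);return cv2.getRectSubPix(im,(2*n+1,2*n+1),(float(u),float(v)))
for nm,dd in(("top",d),("side",e)):
    im=dd["pixels"];
    T=patch(im,(.477,.101,.055),dd)if nm=="side" else patch(im,(.476,.101,.06),dd,9)
    best=max(((cv2.matchTemplate(patch(im,(X,Y,.055 if nm=="side" else .06),dd,14 if nm=="side" else 9),T,cv2.TM_CCOEFF_NORMED)[0,0],X,Y) for X in np.arange(.45,.5,.002) for Y in np.arange(-.03,.04,.002)))
    print(nm,best)
```

```text
t 51.95 pos [ 0.3932 -0.4426  0.3233] yaw 0.2 tilt [-0.1 28.6] w 0.002 gf 0.0 F [ 0.9 -1.4 -1.3] j7 1.14
234 [(148, 90, 63), (147, 90, 63), (145, 89, 62), (144, 87, 60), (143, 86, 60), (138, 84, 58), (136, 82, 56), (134, 81, 56), (130, 78, 54), (127, 77, 52), (125, 75, 51), (119, 71, 48), (109, 65, 44), (101, 61, 38), (130, 80, 47), (199, 126, 76), (193, 121, 73), (192, 120, 72), (193, 121, 73), (188, 117, 69), (169, 100, 55), (142, 83, 50), (63, 63, 66), (68, 64, 65), (65, 60, 59), (105, 104, 109), (198, 202, 216), (225, 231, 241), (215, 215, 231), (178, 107, 57), (179, 113, 67)]
238 [(130, 81, 57), (129, 80, 56), (126, 78, 55), (122, 76, 53), (117, 73, 51), (113, 70, 48), (116, 73, 49), (121, 78, 50), (123, 79, 51), (122, 78, 50), (124, 81, 51), (119, 76, 48), (136, 90, 58), (205, 143, 96), (220, 152, 100), (216, 145, 94), (211, 139, 89), (207, 135, 86), (206, 133, 83), (203, 130, 81), (189, 123, 69), (198, 145, 83), (75, 64, 58), (67, 65, 65), (66, 61, 60), (105, 105, 109), (198, 203, 216), (225, 230, 241), (218, 216, 230), (201, 122, 65), (201, 127, 76)]
top (np.float32(0.24939), np.float64(0.47200000000000003), np.float64(-0.003999999999999976))
side (np.float32(0.09732286), np.float64(0.47600000000000003), np.float64(-0.00799999999999998))
```

The knocked pie now has about 10 mm of glass visible between it and the rim. Everything is in place, so I'm handing in.

```bash
python3 -c "
from bench import ctrl
print(ctrl.close_job())"
```

```text
the job is handed in; nothing more can be done
None
```

I've handed the job in, and no verdict came back: by my measurements all three pies are on the hotplate inside its rim, all three rolls are on the rack, the lamp is locked over the plate and its switch is fully on; the pie I nudged off the rim at the end was checked only by pixel readings, not viewed again.

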